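# Stand the toppled canisters back up in the display row

### The job

Two of the printed canisters have toppled onto the table: stand them upright again in the two gaps of the display lane, the round one between the tall round canister and the plain cylinder, the square one between the tall square canister and the plain cylinder, with its sides square to the lane. Only when both are standing in the row, push the sliding guard rail fully home against the row so that they cannot topple again. Leave the three canisters that are already standing, and the other exhibits on the table, where they are.

Things in the scene. Friction and masses are not known exactly. Their poses are not given: they have to be found in the camera images.
- can_round: Toppled round canister, grey with a black twelve-sided lid, 105 mm tall. Foot (lowest 8 mm) diameter 48, body diameter 45, lid (top 22 mm) 48 across its flats. Mass about 0.15 kg. Origin: middle of its axis, 52.5 mm from either end; z runs along its axis towards the lid. It starts lying on the table.
- can_square: Toppled square canister, grey with a black twelve-sided lid, 105 mm tall. Body 46 x 46 mm and 83 mm tall, lid (top 22 mm) 43 across its flats. Mass about 0.15 kg. Origin: middle of its axis, 52.5 mm from either end; z runs along its axis towards the lid, x and y are square to its side faces. It starts lying on one side face on the table.
- tall_round: Tall round canister standing at one end of the lane's row (either end), 125 mm tall, otherwise shaped like the toppled round one (48 mm across). Origin: centre of its underside.
- tall_plain: Plain grey cylinder without a lid, diameter 46 mm, 125 mm tall, standing in the middle of the lane's row. Origin: centre of its underside.
- tall_square: Tall square canister standing at the other end of the lane's row, 125 mm tall, otherwise shaped like the toppled square one (46 mm sides, parallel to the lane). Origin: centre of its underside.
- lane: Display lane, dark grey floor, white rails, fixed. Origin: on the table under the middle of the row; x runs along the row, y across it away from the guard rail. Floor slab 310 mm long, y = -114 to +36 mm, top at z = 4 mm. Fixed back rail: inner face at y = +28 mm, top at z = 36 mm. End strips at x = +-151 mm, 14 mm high. The row is on y = 0, neighbours about 116 mm apart.
- guard (a joint): Position (m) of the guard rail, a white bar 288 mm long in the lane's x, 8 to 34 mm above the table, sliding across the lane. 0: fully home, inner face at the lane's y = -28 mm; it grows as the rail moves away from the row (lane's -y), to 0.055. It starts open and slides with about 2 N.
- guard_pad (a point): Middle of the top outer edge of the thumb pad that stands 54 mm out in front of the guard rail's inner face on a stem. The pad is 50 mm long in the lane's x and reaches from 6 to 36 mm above the table; this point is on its outer face, 36 mm above the table, and moves with the rail. Pushing the pad towards the lane's +y closes the rail.
- nut: Exhibit, leave alone: dark hexagon nut 24 mm across flats, 12 mm high. Origin: centre of its underside.
- gear: Exhibit, leave alone: grey toothed disc, 46 mm across, 10 mm high. Origin: centre of its underside.
- mouse: Exhibit, leave alone: black and blue mouse-shaped case, 62 x 112 x 30 mm (x, y, z). Origin: on its underside.
- red_frame: Exhibit, leave alone: flat red lattice frame, 190 x 80 x 12 mm. Origin: on its underside.
- phone_stand: Exhibit, leave alone: black phone stand, 75 x 60 mm, 73 mm high. Origin: centre of its underside.
- bracket: Exhibit, leave alone: grey U bracket, 70 x 35 mm, 46 mm high. Origin: centre of its underside.
- spanner: Exhibit, leave alone: printed spanner, 150 mm long, lying along its x. Origin: on its underside.
Not all that is in view belongs to the job. Leave any orange look-alike of the tall_plain alone.

How it is judged:
On the way, in this order (a step that is already met when the one before it is completed fails the run):
1. both toppled canisters stand upright in their gaps while the guard rail is still open (at least 20 mm) (horizontal distance between can_round and tall_round below 0.07 m and horizontal distance between each of can_round, can_square and tall_plain below 0.07 m and y of can_round in the frame of lane between -0.008 and 0.008 m and z of can_round in the frame of lane between 0.0525 and 0.0605 m and angle between each of can_round, can_square's own z axis and vertical below 0.08 rad and horizontal distance between can_square and tall_square below 0.07 m and y of can_square in the frame of lane between -0.008 and 0.008 m and z of can_square in the frame of lane between 0.0525 and 0.0605 m and value of joint guard above 0.02 m), for 0.2 s.
2. the guard rail is pushed home (within 4 mm) (value of joint guard below 0.004 m), for 0.2 s.
At the end, for the whole second after the job is handed in: Round can < 70 mm from tall round and plain cylinder, square can < 70 mm from tall square and plain cylinder (centres); both on the floor, upright to 0.08 rad, 8 mm of row line, at rest; square sides true to 0.15 rad; rail home to 4 mm; neighbours upright, moved < 15 mm; other exhibits < 20 mm (horizontal distance between can_round and tall_round below 0.07 m and horizontal distance between each of can_round, can_square and tall_plain below 0.07 m and y of can_round in the frame of lane between -0.008 and 0.008 m and z of can_round in the frame of lane between 0.0525 and 0.0605 m and angle between each of can_round, can_square, tall_round, tall_plain, tall_square's own z axis and vertical below 0.08 rad and horizontal distance between can_square and tall_square below 0.07 m and y of can_square in the frame of lane between -0.008 and 0.008 m and z of can_square in the frame of lane between 0.0525 and 0.0605 m and linear speed of each of can_round, can_square below 0.02 m/s and (angle between the x axis of can_square and the x axis of lane, either way round below 0.15 rad or angle between the x axis of can_square and the y axis of lane, either way round below 0.15 rad) and value of joint guard below 0.004 m and distance of each of tall_round, tall_plain, tall_square from where it was at the start of the episode below 0.015 m and distance of each of nut, gear, mouse, red_frame, phone_stand, bracket, spanner from where it was at the start of the episode below 0.02 m); the robot touches nothing.
It fails at once if a canister that was standing is knocked over (angle between any of tall_round, tall_plain, tall_square's own z axis and vertical above 0.5 rad).
It fails at once if another exhibit is shifted by more than 30 mm (distance of any of nut, gear, mouse, red_frame, phone_stand, bracket, spanner from where it was at the start of the episode above 0.03 m).
It also fails if it takes over 72 s, if anything falls off the work surface, if the arm or the gripper's body presses on something with over 40 N, if the wrist force passes 120 N, or if a joint passes its speed limit or range.

### The arm

A 6-joint arm with a two-finger parallel gripper is mounted at the origin on the work surface. World frame = base frame: x ahead of the robot, y to its left, z up, the work surface at z = 0. Lengths are in m, angles in rad, forces in N, time in s.
With the tool pointing down it reaches from about 0.425 to 0.925 m from the base axis. Payload 12.5 kg.
Tool frame: the origin (TCP) lies at the very end of the fingers, on their centre line; the grasp point (between the pads) lies 19 mm behind it; z points along the fingers, y is the line along which they close (so a half turn about z gives the same grasp; the last joint's range is limited). The gripper opens to 85 mm and grips with 20 to 120 N. Pads are 22 mm wide; open, the fingers measure 114 mm over their backs; the gripper's body (76 mm by 85 mm) begins 54 mm behind the grasp point. The pads swing forward as they close: fully open they stand 13 mm farther back than shut.
Start: joints at [-1.437, 0.491, 1.559, -0, 1.092, -0.106], TCP at [0.148, -0.607, 0.231] pointing down, gripper open.
Joint ranges: [-3.1, 3.1], [-0.84, 2.19], [0.05, 2.79], [-1.13, 4.28], [0.06, 2.93], [-2.69, 2.69]. Speed limits (rad/s): [2.22, 2.22, 2.79, 3.14, 3.14, 3.14].

### API

Orientations are given as a rotation vector (axis times angle).
In Python, from bench import monitor, camera, finish_job gives the robot as it stands.
- The arm moves only by the shell command python3 -m creep 'ROWS' [FORCE]. ROWS is a JSON object of lists of equal length, an entry for each row: "jaw": the closure, from 0 (fully open) to 1 (shut); "translation": the shift along the tool's x, y, z each as a share of 0.02 m, from -1 to 1, a list of three; "angular": the turn, a rotation vector about the tool's x, y, z each as a share of 6 degrees, from -1 to 1, a list of three. In form: {"jaw": [jaw, ...], "translation": [[dx, dy, dz], ...], "angular": [[ax, ay, az], ...]}. A call has 1 to 12 rows; each row shifts and turns the commanded pose from where the row before left it, along the tool's axes as they then stand; what a row does not reach is not made up. A row lasts 1/12 s, in which the tool goes at most 41.7 mm and 7.16 degrees, less where a joint would pass 70% of its speed; a pose out of reach is approached as far as the arm can. A call with a number of a shift or a turn outside -1 to 1 is refused whole. A call with a gripper value outside its range is refused whole. The fingers move at their own pace and stop on an object; FORCE is the grip in N (left out, the last holds). Time passes only in rows, so rows that do not move let the fingers close. It gives the time, the measured TCP pose, the force, the opening and the grip force at its end, in the units of the state.
- monitor.observe(): the state, without advancing time (a new reading comes with each control period).
- camera(name): name is "scene" or "top" or "wrist"; returns a dict with "frame" (480x640x3 uint8, red, green, blue), "z_map" (480x640 float32, m along the optical axis (not along the pixel's ray), 0 where there is no reading), "vfov" (degrees; the focal length in pixels is half the picture's height over the tangent of half this angle, whatever the lens; pixels are square), "cx", "cy" (the principal point, pixels), "world_to_cam" (4x4, takes a point from world to camera coordinates). Camera axes: x right, y up, looking along -z (the intrinsics and any distortion apply to the point x, -y, -z); pixel columns grow to the right and rows downward; lengths in m; the calibration is good to about 2 mm. The wrist camera is an equidistant fisheye: a pixel r from the principal point sees the ray r / f radians off the axis. A picture is of the moment at which its call begins.
- finish_job(): hands the job in; it is judged then, once.
The state is a dict: "time": time; "joint_positions": joint angles; "joint_velocities": joint speeds; "joint_torque": joint torques, N m; "ee_pos": TCP position; "eef_rot": TCP orientation; "contact_force": force on the tool from outside, world axes, zero at the start; "torque": the same for the moment, N m; "width": opening from 0.0 (shut) to 1.0 (fully open); "gripper_force": force on a finger pad.
Only numpy, scipy, OpenCV 4.12 (cv2) and the standard library are available. Lean on these libraries where they do the work, as an engineer would, in place of code of your own. Each camera call takes 0.05 s, during which the arm holds its last target. There are 200 camera calls.

## Working session

There is one attempt and no reset: what is moved stays moved. The work goes in short steps, Python scripts to look and compute and a shell command to move; the robot and the scene stay as the last step left them, time stands still between calls to the robot, and variables do not carry over. Pictures are saved under pics/ and viewed, at most 10 in all, crops included, and the job is handed in when it is done.

```bash
mkdir -p pics; ls; cat > h.py <<'E'
import numpy as np, cv2
from bench import monitor, camera
from scipy.spatial.transform import Rotation as R
def cloud(c):
    z=c["z_map"].astype(float); h,w=z.shape
    f=h/2/np.tan(np.radians(c["vfov"])/2)
    u,v=np.meshgrid(np.arange(w),np.arange(h))
    P=np.stack([(u-c["cx"])/f*z,-(v-c["cy"])/f*z,-z,np.ones_like(z)],-1)
    W=P@np.linalg.inv(c["world_to_cam"]).T
    W=W[...,:3]; W[z==0]=np.nan
    return W
E
python3 - <<'E'
from h import *
for n in ["top","scene"]:
    c=camera(n); np.savez(n+"0.npz",**c); cv2.imwrite(f"pics/{n}0.png",c["frame"][...,::-1])
    print(n,c["vfov"],c["world_to_cam"].round(3).tolist())
print(monitor.observe())
E
```

```text
pics
top 55.41502921510932 [[0.006, -1.0, -0.004, -0.001], [0.984, 0.006, 0.18, -0.602], [-0.18, -0.005, 0.984, -0.881], [0.0, 0.0, 0.0, 1.0]]
scene 46.093435011488765 [[0.828, 0.56, 0.01, -0.478], [-0.461, 0.672, 0.579, 0.246], [0.318, -0.485, 0.815, -1.464], [0.0, 0.0, 0.0, 1.0]]
{'time': 0.1, 'joint_positions': array([-1.43659401e+00,  4.91484117e-01,  1.55939778e+00, -3.04532494e-05,
        1.09167897e+00, -1.05602420e-01]), 'joint_velocities': array([-0.0020213 , -0.00154985, -0.00205716, -0.0009892 , -0.00054136,
        0.00022805]), 'joint_torque': array([ 3.81733262e-03, -6.19446230e+01, -2.62025571e+01, -5.53062091e-05,
        2.91215867e-03, -2.18468819e-05]), 'ee_pos': array([ 0.14843273, -0.60691387,  0.2307924 ]), 'eef_rot': array([-3.11807361e+00, -3.75688622e-01,  6.41622956e-05]), 'contact_force': array([-0.60587706,  1.44605582, -0.77952632]), 'torque': array([-0.0280258 ,  0.03334352,  0.02131713]), 'gripper_force': 0.0, 'width': 0.998324158247371}
```

View pics/top0.png

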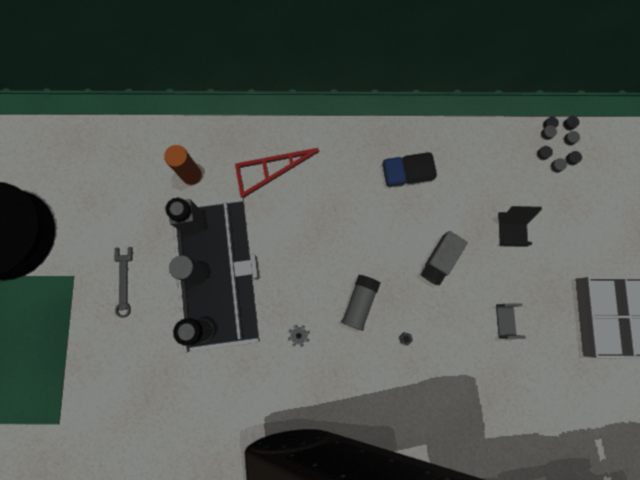

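View pics/scene0.png

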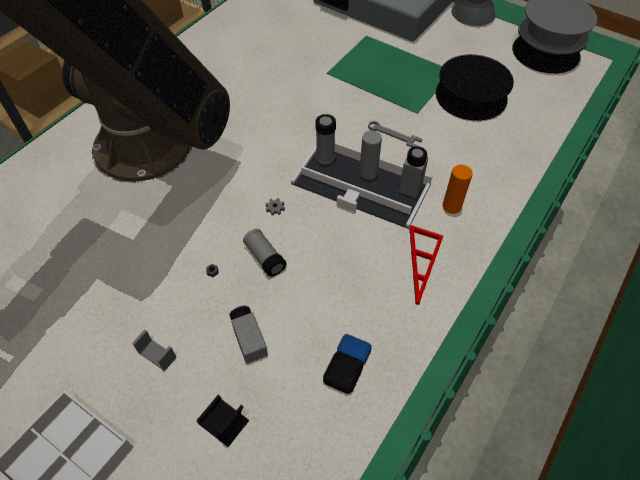

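The top view shows the lane at left (row at about (180,210), (180,267), (188,332)), with the guard and pad at right (245,268). The toppled candidates are the can at (361,302), which looks round with its lid up at (367,283), and the can at (444,258), which looks square with its lid at (433,273). Look-alikes are the orange cylinder at (177,158), the small dark discs at (560,145), and the standing row itself. Next I measure and check with a crop.

```bash
python3 - <<'E'
from h import *
c=dict(np.load("top0.npz")); W=cloud(c); im=c["frame"]
s=dict(np.load("scene0.npz")); S=cloud(s)
a=cv2.resize(im[215:345,320:490],(680,520),interpolation=cv2.INTER_CUBIC)
b=cv2.resize(s["frame"][105:285,225:445],(660,540),interpolation=cv2.INTER_CUBIC)
cv2.imwrite("pics/crop1.png",np.clip(cv2.resize(np.hstack([cv2.resize(a,(400,306)),cv2.resize(b,(400,306))]),(800,306)).astype(float)*1.5,0,255).astype(np.uint8)[...,::-1])
for n,sl in dict(round=(slice(265,340),slice(330,392)),square=(slice(220,295),slice(410,480))).items():
    P=W[sl].reshape(-1,3); P=P[P[:,2]>0.015]; 
    xy=P[:,:2].astype(np.float32); r=cv2.minAreaRect(xy*1000); print(n,len(P),r,"zmax",np.percentile(P[:,2],[50,98]))
    T=P[P[:,2]>0.03]; rt=cv2.minAreaRect((T[:,:2]*1000).astype(np.float32)); print(" top",rt)
    print(" box",cv2.boxPoints(rt).round(0).tolist())
# table
print("table z",np.nanmedian(W[380:420,100:200,2]))
for n,(u,v) in dict(far=(178,209),mid=(180,267),near=(188,331)).items():
    P=W[v-22:v+22,u-25:u+25].reshape(-1,3);P=P[P[:,2]>0.117]
    print(n,len(P),cv2.minAreaRect((P[:,:2]*1000).astype(np.float32)),P.mean(0).round(4))
# both: lane row points, scene
m=(S[...,2]>0.118)&(S[...,2]<0.14)&(S[...,1]>0.2)&(S[...,1]<0.5)&(S[...,0]>0.3)&(S[...,0]<0.8)
k,l,st,ce=cv2.connectedComponentsWithStats(m.astype(np.uint8))
for i in range(1,k):
    if st[i,4]>30: print("scene",ce[i].round(),st[i,4],S[l==i].mean(0).round(4), cv2.minAreaRect((S[l==i][:,:2]*1000).astype(np.float32)))
# rails & guard (z 0.025..0.042)
m=(W[...,2]>0.026)&(W[...,2]<0.045)&(W[...,1]>0.1)&(W[...,1]<0.45)&(im.min(-1)>110)
k,l,st,ce=cv2.connectedComponentsWithStats(m.astype(np.uint8))
for i in range(1,k):
    if st[i,4]>20: print("rail",ce[i].round(),st[i,4],cv2.minAreaRect((W[l==i][:,:2]*1000).astype(np.float32)),np.median(W[l==i][:,2]))
E
```

```text
round 1172 ((476.28924560546875, -99.65764617919922), (47.9757194519043, 104.99568176269531), 69.34678649902344) zmax [0.04362901 0.04983002]
 top ((476.3179016113281, -99.6104736328125), (47.973751068115234, 104.98680877685547), 69.24576568603516)
 box [[419.0, -103.0], [517.0, -141.0], [534.0, -96.0], [436.0, -59.0]]
square 1255 ((568.39453125, -273.08062744140625), (47.02436065673828, 105.84142303466797), 57.709293365478516) zmax [0.04527033 0.04921376]
 top ((568.5387573242188, -273.2104797363281), (46.991886138916016, 105.59712219238281), 57.46543502807617)
 box [[511.0, -265.0], [600.0, -321.0], [626.0, -282.0], [537.0, -225.0]]
table z 0.00013309183852783235
far 445 ((646.7683715820312, 258.7691345214844), (43.498199462890625, 42.71266174316406), 12.61038589477539) [0.6458 0.2578 0.1289]
mid 494 ((534.4881591796875, 244.5736541748047), (44.365386962890625, 44.02592849731445), 27.985553741455078) [0.5341 0.2437 0.1286]
near 617 ((417.06756591796875, 227.84732055664062), (48.265480041503906, 48.03871536254883), 70.69298553466797) [0.4171 0.2269 0.129 ]
scene [325. 122.] 294 [0.4
[... 410 characters left out ...]
34)
scene [462. 173.] 281 [0.7577 0.2658 0.1245] ((757.423828125, 268.2406311035156), (44.52776336669922, 45.51416778564453), 7.966116905212402)
rail [232. 271.] 257 ((544.6790771484375, 167.56646728515625), (282.423828125, 4.788307189941406), 8.176414489746094) 0.0341121781067526
rail [176. 242.] 54 ((599.5006103515625, 285.5478820800781), (58.192352294921875, 5.897949695587158), 8.055907249450684) 0.03650437849399535
rail [253. 265.] 90 ((549.9133911132812, 122.19365692138672), (48.173583984375, 8.530500411987305), 7.985285758972168) 0.03616502204322458
rail [180. 300.] 78 ((480.5077819824219, 269.3111572265625), (78.0152816772461, 6.126601219177246), 7.450857639312744) 0.03608871728183416
```

View pics/crop1.png

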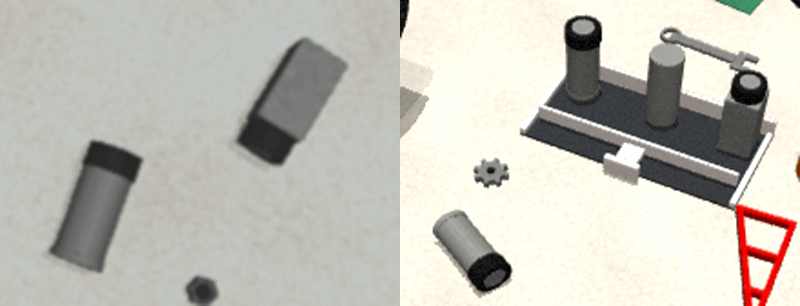

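The crop confirms it. At left, the round can's black lid is toward +x and the square can's lid is toward the base. In the row, tall_round is at the near end and tall_square at the far end. The measured sizes (48x105, 47x105, tops at 129 mm) match the description.

Plan:
1. Pick each can with the tool tilted 45° over the lid side.
2. Tilt it 90° and stand it on the table.
3. Regrasp from above with the jaws across the lane, then lower it into its gap.

```bash
cat >> h.py <<'E'
def Rt(yaw,tilt):  # tool x at yaw (deg), pointing down, then turned by tilt (deg) about tool y
    x=np.array([np.cos(np.radians(yaw)),np.sin(np.radians(yaw)),0]); z=np.array([0,0,-1.])
    return R.from_matrix(np.stack([x,np.cross(z,x),z],1))*R.from_euler('y',tilt,degrees=True)
def plan(pos,yaw,tilt,grasp=False):
    """units of rows: turn first (tool axes), then shift in the turned axes. grasp: pos is grasp point"""
    o=monitor.observe(); Q=R.from_rotvec(o["eef_rot"]); T=Rt(yaw,tilt)
    pos=np.array(pos,float)
    if grasp: pos=pos+0.019*T.apply([0,0,1])
    rv=np.degrees((Q.inv()*T).as_rotvec())/6
    d=pos-o["ee_pos"]
    print("t",round(o["time"],2),"tcp",o["ee_pos"].round(4),"q",o["joint_positions"].round(2),"w",round(o["width"],3),"F",o["contact_force"].round(1),"grip",round(o["gripper_force"],1))
    print(" turn",rv.round(2)," shift(new axes)",(T.inv().apply(d)/.02).round(2)," shift(present axes)",(Q.inv().apply(d)/.02).round(2))
E
python3 - <<'E'
from h import *
plan([.4833,-.1023,.20],-20.8,0)
plan([.4833,-.1023,.20],-20.8,-45)
E
```

```text
t 0.1 tcp [ 0.1484 -0.6069  0.2308] q [-1.44  0.49  1.56 -0.    1.09 -0.11] w 0.998 F [-0.6  1.4 -0.8] grip 0.0
 turn [-0.01  0.    5.76]  shift(new axes) [  6.69 -29.53   1.54]  shift(present axes) [ 22.26 -20.53   1.56]
t 0.1 tcp [ 0.1484 -0.6069  0.2308] q [-1.44  0.49  1.56 -0.    1.09 -0.11] w 0.998 F [-0.6  1.4 -0.8] grip 0.0
 turn [ 2.25 -7.26  5.46]  shift(new axes) [  5.82 -29.53  -3.64]  shift(present axes) [ 22.26 -20.53   1.56]
```

```bash
python3 -m creep '{"jaw":[0,0,0,0,0,0,0,0,0,0,0,0],"translation":[[0.5,-0.4,0],[0.93,-0.85,0],[0.93,-0.85,0],[0.93,-0.85,0],[0.93,-0.85,0],[0.93,-0.85,0],[0.93,-0.85,0],[0.93,-0.85,0],[0.93,-0.85,0],[0.93,-0.85,0],[0.93,-0.85,0],[0.93,-0.85,0]],"angular":[[0,0,0],[0,0,0],[0,0,0],[0,0,0],[0,0,0],[0,0,0],[0,0,0],[0,0,0],[0,0,0],[0,0,0],[0,0,0],[0,0,0]]}' 60
python3 -m creep '{"jaw":[0,0,0,0,0,0,0,0,0,0,0,0],"translation":[[0.93,-0.85,0],[0.93,-0.85,0],[0.93,-0.85,0],[0.93,-0.85,0],[0.93,-0.85,0],[0.93,-0.85,0],[0.93,-0.85,0],[0.93,-0.85,0],[0.93,-0.85,0],[0.93,-0.85,0],[0.93,-0.85,0],[0.93,-0.85,0]],"angular":[[0,0,0],[0,0,0],[0,0,0],[0,0,0],[0,0,0],[0,0,0],[0,0,0],[0,0,0],[0,0,0],[0,0,0],[0,0,0],[0,0,0]]}'
python3 -m creep '{"jaw":[0,0,0,0,0,0],"translation":[[0,0,0],[0,0,0],[0,0,0],[0,0,0],[0,0,0],[0,0,0]],"angular":[[0,0,0.96],[0,0,0.96],[0,0,0.96],[0,0,0.96],[0,0,0.96],[0,0,0.96]]}'
python3 -m creep '{"jaw":[0,0,0,0,0,0,0,0],"translation":[[0,0,0],[0,0,0],[0,0,0],[0,0,0],[0,0,0],[0,0,0],[0,0,0],[0,0,0]],"angular":[[0,-0.94,0],[0,-0.94,0],[0,-0.94,0],[0,-0.94,0],[0,-0.94,0],[0,-0.94,0],[0,-0.94,0],[0,-0.94,0]]}'
python3 - <<'E'
from h import *
plan([.4833,-.1023,.027],-20.8,-45,True)
E
```

```text
time: 1.1
ee_pos: [0.3111, -0.3647, 0.2312]
eef_rot: [-3.119, -0.376, 0.0]
contact_force: [0.3, 0.1, 0.1]
width: 1.001
gripper_force: 0.0
time: 2.1
ee_pos: [0.479, -0.1136, 0.2312]
eef_rot: [-3.119, -0.376, 0.0]
contact_force: [2.5, -1.0, -0.1]
width: 1.0
gripper_force: 0.0
time: 2.6
ee_pos: [0.4784, -0.1147, 0.2312]
eef_rot: [-3.088, 0.575, 0.001]
contact_force: [-0.0, -0.5, -0.4]
width: 1.001
gripper_force: 0.0
time: 3.27
ee_pos: [0.4789, -0.1149, 0.2315]
eef_rot: [-2.731, 0.502, 1.142]
contact_force: [-0.3, 0.4, 0.1]
width: 0.999
gripper_force: 0.0
t 3.27 tcp [ 0.4789 -0.1149  0.2315] q [-0.37  0.63  1.51 -0.    1.79  1.57] w 0.999 F [-0.3  0.4  0.1] grip 0.0
 turn [ 0.    0.06 -0.  ]  shift(new axes) [ 7.22 -0.67  8.19]  shift(present axes) [ 7.27 -0.68  8.15]
```

```bash
python3 -m creep '{"jaw":[0,0,0,0,0,0,0,0],"translation":[[0.92,-0.08,0],[0.92,-0.08,0],[0.92,-0.08,0],[0.92,-0.08,0],[0.92,-0.08,0],[0.92,-0.09,0],[0.92,-0.09,0],[0.8,-0.1,0]],"angular":[[0,0.06,0],[0,0,0],[0,0,0],[0,0,0],[0,0,0],[0,0,0],[0,0,0],[0,0,0]]}'
python3 -m creep '{"jaw":[0,0,0,0,0,0,0,0,0,0,0,0],"translation":[[0,0,0.9],[0,0,0.9],[0,0,0.9],[0,0,0.9],[0,0,0.9],[0,0,0.8],[0,0,0.7],[0,0,0.7],[0,0,0.6],[0,0,0.5],[0,0,0.35],[0,0,0]],"angular":[[0,0,0],[0,0,0],[0,0,0],[0,0,0],[0,0,0],[0,0,0],[0,0,0],[0,0,0],[0,0,0],[0,0,0],[0,0,0],[0,0,0]]}'
python3 - <<'E'
from h import *
plan([.4833,-.1023,.027],-20.8,-45,True)
c=camera("scene"); cv2.imwrite("pics/s1.png",cv2.resize(c["frame"][150:330,150:390],(800,600))[...,::-1])
E
```

```text
time: 3.93
ee_pos: [0.5801, -0.1387, 0.1282]
eef_rot: [-2.738, 0.503, 1.129]
contact_force: [-0.0, 0.1, 0.3]
width: 0.995
gripper_force: 0.0
time: 4.93
ee_pos: [0.4715, -0.0979, 0.0129]
eef_rot: [-2.737, 0.503, 1.13]
contact_force: [-0.1, 0.2, -0.5]
width: 1.003
gripper_force: 0.0
t 4.93 tcp [ 0.4715 -0.0979  0.0129] q [-0.35  0.91  1.64  0.01  1.38  1.58] w 1.003 F [-0.1  0.2 -0.5] grip 0.0
 turn [ 0.   -0.02 -0.  ]  shift(new axes) [-0.05 -0.    0.01]  shift(present axes) [-0.05 -0.    0.01]
```

View pics/s1.png

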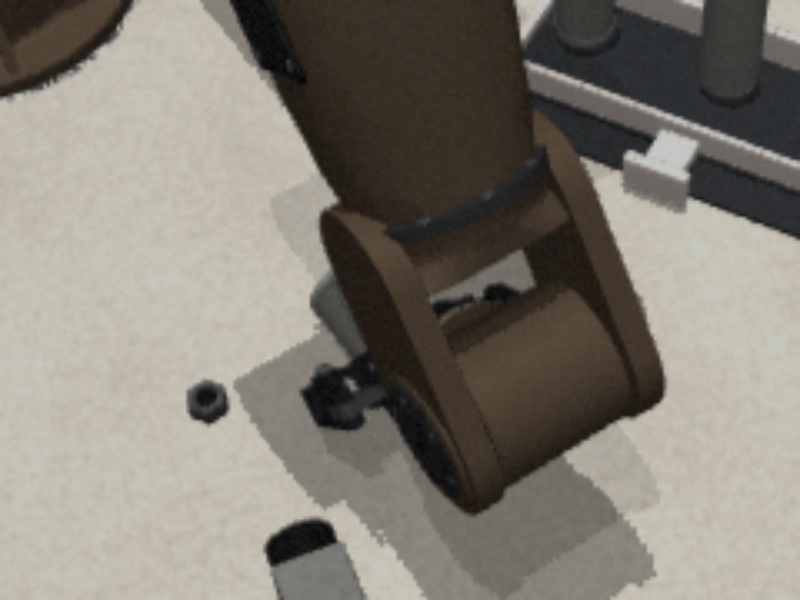

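The jaws straddle the round can (finger at (340,395), can at (340,310)) with no contact. Close and lift.

```bash
python3 -m creep '{"jaw":[1,1,1,1,1,1,1,1,1,1,1,1],"translation":[[0,0,0],[0,0,0],[0,0,0],[0,0,0],[0,0,0],[0,0,0],[0,0,0],[0,0,0],[0,0,0],[0,0,0],[0,0,0],[0,0,0]],"angular":[[0,0,0],[0,0,0],[0,0,0],[0,0,0],[0,0,0],[0,0,0],[0,0,0],[0,0,0],[0,0,0],[0,0,0],[0,0,0],[0,0,0]]}' 60
python3 -m creep '{"jaw":[1,1,1,1,1,1,1,1],"translation":[[-0.3,0,-0.3],[-0.6,0,-0.6],[-0.7,0,-0.7],[-0.7,0,-0.7],[-0.7,0,-0.7],[-0.7,0,-0.7],[-0.7,0,-0.7],[-0.7,0,-0.7]],"angular":[[0,0,0],[0,0,0],[0,0,0],[0,0,0],[0,0,0],[0,0,0],[0,0,0],[0,0,0]]}'
python3 - <<'E'
from h import *
plan([.53,-.06,.1],-20.8,45,True)
E
```

```text
time: 5.98
ee_pos: [0.473, -0.0988, 0.014]
eef_rot: [-2.739, 0.503, 1.126]
contact_force: [2.9, -1.2, 5.7]
width: 0.511
gripper_force: 60.5
time: 6.65
ee_pos: [0.4718, -0.0983, 0.159]
eef_rot: [-2.739, 0.503, 1.127]
contact_force: [0.4, 0.2, -1.5]
width: 0.512
gripper_force: 60.9
t 6.65 tcp [ 0.4718 -0.0983  0.159 ] q [-0.35  0.7   1.6   0.01  1.63  1.58] w 0.512 F [ 0.4  0.2 -1.5] grip 60.9
 turn [ 0.   14.96 -0.  ]  shift(new axes) [-0.64 -2.82  4.48]  shift(present axes) [ 4.48 -2.82  0.66]
```

```bash
python3 -m creep '{"jaw":[1,1,1,1,1,1,1,1,1,1],"translation":[[0.4,-0.3,0],[0,0,0],[0,0,0],[0,0,0],[0,0,0],[0,0,0],[0,0,0],[0,0,0],[0,0,0],[0,0,0]],"angular":[[0,0.5,0],[0,0.95,0],[0,0.95,0],[0,0.95,0],[0,0.95,0],[0,0.95,0],[0,0.95,0],[0,0.95,0],[0,0.95,0],[0,0.95,0]]}'
python3 -m creep '{"jaw":[1,1,1,1,1,1,1],"translation":[[0,0,0],[0,0,0],[0,0,0],[0,0,0],[0,0,0],[0,0,0],[0,0,0]],"angular":[[0,0.95,0],[0,0.95,0],[0,0.95,0],[0,0.95,0],[0,0.95,0],[0,0.95,0],[0,0.2,0]]}'
python3 - <<'E'
from h import *
plan([.55,-.06,.075],-20.8,45,True)
c=camera("scene"); np.savez("s2.npz",**c); cv2.imwrite("pics/s2.png",cv2.resize(c["frame"][110:310,180:430],(750,600))[...,::-1])
E
```

```text
time: 7.48
ee_pos: [0.4793, -0.0947, 0.153]
eef_rot: [3.048, -0.56, 0.263]
contact_force: [1.6, 0.1, -1.4]
width: 0.512
gripper_force: 60.9
time: 8.07
ee_pos: [0.4801, -0.1053, 0.169]
eef_rot: [2.862, -0.507, 0.769]
contact_force: [-0.5, -0.3, -2.6]
width: 0.511
gripper_force: 61.0
t 8.07 tcp [ 0.4801 -0.1053  0.169 ] q [-0.32  0.3   2.27 -0.94  0.07  2.53] w 0.511 F [-0.5 -0.3 -2.6] grip 61.0
 turn [0.31 2.41 0.25]  shift(new axes) [-1.58 -3.36  6.02]  shift(present axes) [ 0.05 -3.58  6.1 ]
```

View pics/s2.png

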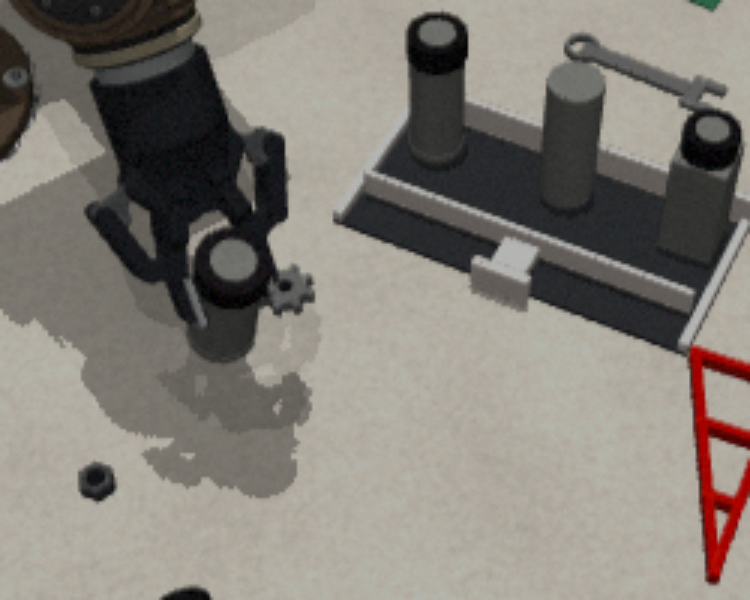

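The can is held upright-ish over the table at (230,300), but the wrist has reached the joint-5 limit with the arm too retracted. I'll move outward first, then finish the tilt.

```bash
python3 - <<'E'
from h import *
plan([.62,-.07,.14],-20.8,25,True)
plan([.62,-.07,.14],-20.8,45,True)
c=dict(np.load("top0.npz")); W=cloud(c)
for n,(r0,r1,c0,c1) in dict(mouse=(145,195,375,445),frame=(140,200,230,325)).items():
    P=W[r0:r1,c0:c1].reshape(-1,3);P=P[P[:,2]>.007]; print(n,np.nanpercentile(P,[2,98],axis=0).round(3).tolist())
E
```

```text
t 8.12 tcp [ 0.48   -0.1051  0.1688] q [-0.32  0.3   2.27 -0.96  0.07  2.55] w 0.507 F [ 0.8  0.4 -1.3] grip 61.0
 turn [ 0.35 -0.92  0.19]  shift(new axes) [ 4.76 -4.13  4.76]  shift(present axes) [ 4.37 -4.22  5.04]
t 8.12 tcp [ 0.48   -0.1051  0.1688] q [-0.32  0.3   2.27 -0.96  0.07  2.55] w 0.507 F [ 0.8  0.4 -1.3] grip 61.0
 turn [0.32 2.41 0.25]  shift(new axes) [ 3.17 -4.13  6.15]  shift(present axes) [ 4.7  -4.21  5.02]
mouse [[0.732, -0.262, 0.013], [0.796, -0.157, 0.033]]
frame [[0.7, -0.002, 0.008], [0.812, 0.169, 0.016]]
```

```bash
python3 -m creep '{"jaw":[1,1,1,1,1,1,1,1,1,1],"translation":[[0,0,0],[0,0,0],[0.6,-0.52,0.6],[0.6,-0.52,0.6],[0.6,-0.52,0.6],[0.6,-0.52,0.6],[0.6,-0.52,0.6],[0.6,-0.52,0.6],[0.6,-0.52,0.6],[0.6,-0.52,0.6]],"angular":[[0.17,-0.46,0.1],[0.18,-0.46,0.1],[0,0,0],[0,0,0],[0,0,0],[0,0,0],[0,0,0],[0,0,0],[0,0,0],[0,0,0]]}'
python3 - <<'E'
from h import *
plan([.62,-.07,.14],-20.8,25,True)
plan([.62,-.07,.075],-20.8,45,True)
E
```

```text
time: 8.95
ee_pos: [0.6308, -0.0794, 0.1263]
eef_rot: [2.876, -0.523, 0.723]
contact_force: [-0.1, -0.5, -0.7]
width: 0.506
gripper_force: 61.2
t 8.95 tcp [ 0.6308 -0.0794  0.1263] q [-0.18  0.53  1.95 -0.64  0.21  2.35] w 0.506 F [-0.1 -0.5 -0.7] grip 61.2
 turn [ 0.38 -0.61  0.12]  shift(new axes) [-0.32 -0.25  0.05]  shift(present axes) [-0.32 -0.25  0.02]
t 8.95 tcp [ 0.6308 -0.0794  0.1263] q [-0.18  0.53  1.95 -0.64  0.21  2.35] w 0.506 F [-0.1 -0.5 -0.7] grip 61.2
 turn [0.35 2.72 0.18]  shift(new axes) [-2.29 -0.25  2.29]  shift(present axes) [-1.55 -0.38  2.83]
```

```bash
python3 -m creep '{"jaw":[1,1,1,1,1],"translation":[[0,0,0],[0,0,0],[0,0,0],[0,0,0],[0,0,0]],"angular":[[0.07,-0.95,0],[0.07,-0.95,0],[0.07,-0.95,0],[0.07,-0.95,0],[0.07,-0.95,0]]}'
python3 -m creep '{"jaw":[1,1,1,1,1,1,1,1,1,1,1,1],"translation":[[0,0,0],[0,0,0],[0,0,0],[0,0,0],[0,0,0],[0,0,0],[0,0,0],[0,0,0],[0,0,0],[0,0,0],[0,0,0],[0,0,0]],"angular":[[0,0,-0.95],[0,0,-0.95],[0,0,-0.95],[0,0,-0.95],[0,0,-0.95],[0,0,-0.95],[0,0,-0.95],[0,0,-0.95],[0,0,-0.95],[0,0,-0.95],[0,0,-0.95],[0,0,-0.95]]}'
python3 - <<'E'
from h import *
plan([.60,-.06,.14],60,0,True)
plan([.60,-.06,.14],60,45,True)
E
```

```text
time: 9.37
ee_pos: [0.63, -0.0822, 0.1274]
eef_rot: [3.058, -0.566, 0.098]
contact_force: [0.5, -0.8, -2.1]
width: 0.509
gripper_force: 61.2
time: 10.37
ee_pos: [0.6298, -0.0827, 0.1266]
eef_rot: [2.814, 1.242, 0.056]
contact_force: [-0.0, -0.0, -1.2]
width: 0.51
gripper_force: 61.0
t 10.37 tcp [ 0.6298 -0.0827  0.1266] q [-0.22  0.6   1.68 -0.04  0.8   0.55] w 0.51 F [-0.  -0.  -1.2] grip 61.0
 turn [ 0.71  0.01 -2.06]  shift(new axes) [ 0.24 -1.86  0.28]  shift(present axes) [-0.17 -1.88  0.14]
t 10.37 tcp [ 0.6298 -0.0827  0.1266] q [-0.22  0.6   1.68 -0.04  0.8   0.55] w 0.51 F [-0.  -0.  -1.2] grip 61.0
 turn [ 1.48  7.47 -1.67]  shift(new axes) [ 0.64 -1.86  0.64]  shift(present axes) [ 0.49 -2.01 -0.14]
```

```bash
python3 -m creep '{"jaw":[1,1,1,1,1,1,1,1,1,1],"translation":[[0,0,0],[0,0,0],[0,0,0],[0,0,0],[0,0,0],[0,0,0],[0,0,0],[0,0,0],[0,0,0],[0,0,0]],"angular":[[0.17,0.83,-0.19],[0.17,0.83,-0.19],[0.17,0.83,-0.19],[0.17,0.83,-0.19],[0.16,0.83,-0.18],[0.16,0.83,-0.18],[0.16,0.83,-0.18],[0.16,0.83,-0.18],[0.16,0.83,-0.18],[0,0,0]]}'
python3 - <<'E'
from h import *
plan([.61,-.06,.07],60,45,True)
E
```

```text
time: 11.2
ee_pos: [0.6301, -0.085, 0.1258]
eef_rot: [-2.254, -1.287, -0.939]
contact_force: [-0.7, -0.4, -2.3]
width: 0.509
gripper_force: 61.2
t 11.2 tcp [ 0.6301 -0.085   0.1258] q [-0.53  0.67  1.8   1.02  0.98 -0.74] w 0.509 F [-0.7 -0.4 -2.3] grip 61.2
 turn [ 0.08 -0.03 -0.06]  shift(new axes) [-1.56 -1.5   3.33]  shift(present axes) [-1.58 -1.52  3.32]
```

```bash
python3 -m creep '{"jaw":[1,1,1,1,1,1,1],"translation":[[-0.26,-0.25,0.55],[-0.26,-0.25,0.55],[-0.26,-0.25,0.55],[-0.26,-0.25,0.55],[-0.26,-0.25,0.55],[-0.26,-0.25,0.55],[0,0,0]],"angular":[[0.08,0,-0.06],[0,0,0],[0,0,0],[0,0,0],[0,0,0],[0,0,0],[0,0,0]]}'
python3 - <<'E'
from h import *
plan([.61,-.06,.0625],60,45,True)
c=camera("scene"); np.savez("s3.npz",**c); cv2.imwrite("pics/s3.png",cv2.resize(c["frame"][120:320,200:450],(750,600))[...,::-1])
E
```

```text
time: 11.78
ee_pos: [0.6156, -0.0461, 0.0566]
eef_rot: [-2.248, -1.3, -0.924]
contact_force: [0.2, 0.7, -1.9]
width: 0.507
gripper_force: 61.2
t 11.78 tcp [ 0.6156 -0.0461  0.0566] q [-0.48  0.76  1.89  1.15  0.88 -0.91] w 0.507 F [ 0.2  0.7 -1.9] grip 61.2
 turn [-0.03  0.04  0.  ]  shift(new axes) [-0.31  0.1   0.22]  shift(present axes) [-0.31  0.1   0.22]
```

View pics/s3.png

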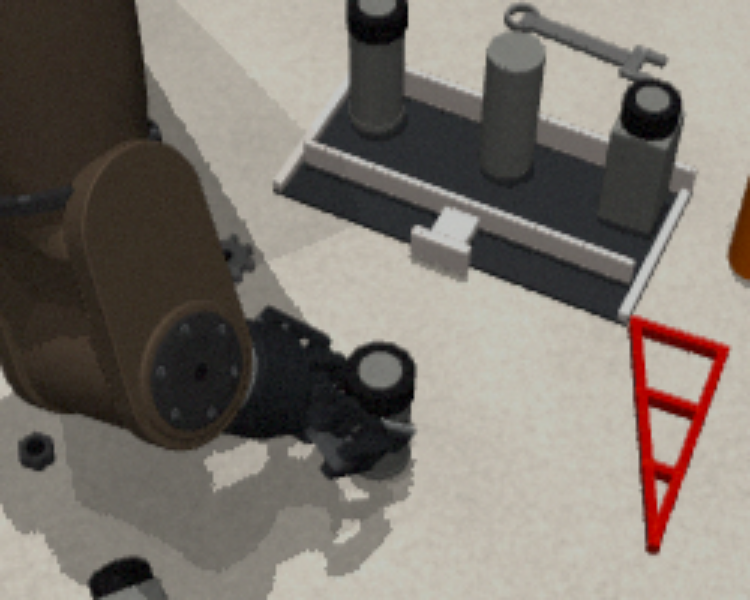

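```bash
python3 -m creep '{"jaw":[1,1,1,1],"translation":[[-0.07,0,0.07],[-0.07,0,0.07],[-0.035,0,0.035],[0,0,0]],"angular":[[0,0,0],[0,0,0],[0,0,0],[0,0,0]]}'
python3 -m creep '{"jaw":[1,1,1,1],"translation":[[-0.035,0,0.035],[-0.035,0,0.035],[0,0,0],[0,0,0]],"angular":[[0,0,0],[0,0,0],[0,0,0],[0,0,0]]}'
python3 - <<'E'
from h import *
c=camera("scene"); S=cloud(c); m=(np.abs(S[...,0]-.61)<.04)&(np.abs(S[...,1]+.06)<.04)&(S[...,2]>.095)&(S[...,2]<.125)
v,u=np.where(m); P=S[m]; k=(u>290+0); 
A=np.c_[P[:,:2],np.ones(len(P))]
ok=np.ones(len(P),bool)
for _ in range(6):
    w=np.linalg.lstsq(A[ok],P[ok,2],rcond=None)[0]; r=P[:,2]-A@w; ok=np.abs(r)<max(.002,1.5*np.std(r[ok]))*1
print(len(P),ok.sum(),"slope deg",np.degrees(w[:2]),"centre",P[ok].mean(0))
plan([.61,-.06,.0625],60,45,True)
E
```

```text
time: 12.17
ee_pos: [0.6164, -0.048, 0.0532]
eef_rot: [-2.249, -1.3, -0.927]
contact_force: [0.4, -0.1, -1.8]
width: 0.511
gripper_force: 61.2
time: 12.5
ee_pos: [0.6161, -0.0478, 0.0509]
eef_rot: [-2.248, -1.3, -0.926]
contact_force: [-0.3, 0.0, -0.5]
width: 0.508
gripper_force: 61.2
591 286 slope deg [-2.78033706 -0.02100703] centre [ 0.61378282 -0.05843104  0.10681313]
t 12.55 tcp [ 0.6161 -0.0478  0.0509] q [-0.49  0.77  1.89  1.16  0.87 -0.93] w 0.508 F [ 0.3  0.2 -1.2] grip 61.2
 turn [-0.02  0.03  0.01]  shift(new axes) [-0.07  0.04  0.06]  shift(present axes) [-0.07  0.04  0.06]
```

```bash
python3 -m creep '{"jaw":[1,1,1,1],"translation":[[-0.035,0,0.035],[-0.035,0,0.035],[-0.02,0,0.02],[0,0,0]],"angular":[[0,0,0],[0,0,0],[0,0,0],[0,0,0]]}'
python3 -m creep '{"jaw":[0.3,0,0,0,0,0,0,0],"translation":[[0,0,0],[0,0,0],[0,0,0],[0,0,0],[0,0,0],[0,0,0],[0,0,0],[0,0,0]],"angular":[[0,0,0],[0,0,0],[0,0,0],[0,0,0],[0,0,0],[0,0,0],[0,0,0],[0,0,0]]}'
python3 -m creep '{"jaw":[0,0,0,0,0,0,0,0,0,0],"translation":[[0,0,-0.3],[0,0,-0.8],[0,0,-0.95],[0,0,-0.95],[0,0,-0.95],[0,0,-0.95],[0,0,-0.95],[0,0,-0.95],[0,0,-0.95],[0,0,-0.5]],"angular":[[0,0,0],[0,0,0],[0,0,0],[0,0,0],[0,0,0],[0,0,0],[0,0,0],[0,0,0],[0,0,0],[0,0,0]]}'
cat >> h.py <<'E'
def standing(x,y,zlo=.095,zhi=.12,r=.05,names=("scene","top")):
    for n in names:
        S=cloud(camera(n)); m=(np.hypot(S[...,0]-x,S[...,1]-y)<r)&(S[...,2]>zlo)&(S[...,2]<zhi)
        if m.sum()<20: print(n,"none",m.sum()); continue
        P=S[m]; q=cv2.minAreaRect((P[:,:2]*1000).astype(np.float32)); print(n,m.sum(),"mean",P.mean(0).round(4),"rect",np.round(q[0],1),np.round(q[1],1),round(q[2],1))
E
python3 - <<'E'
from h import *
standing(.612,-.06)
plan([.612,-.06,.2],7.9,0)
E
```

```text
time: 12.88
ee_pos: [0.6162, -0.0477, 0.0493]
eef_rot: [-2.247, -1.3, -0.928]
contact_force: [-3.8, -2.6, 9.5]
width: 0.51
gripper_force: 62.5
time: 13.55
ee_pos: [0.6161, -0.0477, 0.0483]
eef_rot: [-2.248, -1.3, -0.926]
contact_force: [-0.3, -0.1, 0.7]
width: 0.999
gripper_force: 0.0
time: 14.38
ee_pos: [0.5578, -0.1501, 0.167]
eef_rot: [-2.25, -1.3, -0.927]
contact_force: [0.1, 0.9, -0.4]
width: 1.003
gripper_force: 0.0
scene 425 mean [ 0.6143 -0.0599  0.1044] rect [613.1 -57.8] [47.  50.6] 1.5
top 502 mean [ 0.6098 -0.0569  0.1051] rect [610.2 -57.3] [47.2 46.9] 1.1
t 14.48 tcp [ 0.5582 -0.1498  0.1665] q [-0.7   0.58  1.86  0.9   1.09 -0.77] w 0.998 F [0.3 0.5 0.2] grip 0.0
 turn [-3.38 -6.94  8.23]  shift(new axes) [ 3.28 -4.08 -1.67]  shift(present axes) [4.89 0.09 2.5 ]
```

```bash
python3 -m creep '{"jaw":[0,0,0,0,0,0,0,0,0,0,0,0],"translation":[[0,0,-0.3],[0,0,-0.3],[0,0,0],[0,0,0],[0,0,0],[0,0,0],[0,0,0],[0,0,0],[0,0,0],[0,0,0],[0,0,0],[0,0,0]],"angular":[[-0.28,-0.58,0.69],[-0.28,-0.58,0.69],[-0.28,-0.58,0.69],[-0.28,-0.58,0.69],[-0.28,-0.58,0.69],[-0.28,-0.58,0.69],[-0.28,-0.58,0.69],[-0.28,-0.58,0.69],[-0.28,-0.58,0.69],[-0.28,-0.58,0.69],[-0.28,-0.58,0.69],[-0.28,-0.58,0.69]]}'
python3 - <<'E'
from h import *
plan([.6115,-.0575,.073],7.9,0)
E
```

```text
time: 15.48
ee_pos: [0.554, -0.1547, 0.1736]
eef_rot: [-3.133, -0.209, 0.013]
contact_force: [-0.7, 0.1, -0.0]
width: 0.998
gripper_force: 0.0
t 15.48 tcp [ 0.554  -0.1547  0.1736] q [-0.39  0.49  1.74 -0.    0.92  1.05] w 0.998 F [-0.7  0.1 -0. ] grip 0.0
 turn [-0.02  0.08 -0.05]  shift(new axes) [ 3.52 -4.42  5.03]  shift(present axes) [ 3.54 -4.42  5.01]
```

```bash
python3 -m creep '{"jaw":[0,0,0,0,0,0,0],"translation":[[0.58,-0.73,0],[0.58,-0.73,0],[0.58,-0.74,0],[0.59,-0.74,0],[0.59,-0.74,0],[0.6,-0.74,0],[0,0,0]],"angular":[[0,0.08,-0.05],[0,0,0],[0,0,0],[0,0,0],[0,0,0],[0,0,0],[0,0,0]]}'
python3 -m creep '{"jaw":[0,0,0,0,0,0,0,0],"translation":[[0,0,0.7],[0,0,0.8],[0,0,0.8],[0,0,0.8],[0,0,0.7],[0,0,0.7],[0,0,0.5],[0,0,0]],"angular":[[0,0,0],[0,0,0],[0,0,0],[0,0,0],[0,0,0],[0,0,0],[0,0,0],[0,0,0]]}'
python3 -m creep '{"jaw":[1,1,1,1,1,1,1,1,1,1],"translation":[[0,0,0],[0,0,0],[0,0,0],[0,0,0],[0,0,0],[0,0,0],[0,0,0],[0,0,0],[0,0,0],[0,0,0]],"angular":[[0,0,0],[0,0,0],[0,0,0],[0,0,0],[0,0,0],[0,0,0],[0,0,0],[0,0,0],[0,0,0],[0,0,0]]}' 50
python3 - <<'E'
from h import *
standing(.612,-.06,names=("scene",))
plan([.4772,.2352,.24],7.9,0)
E
```

```text
time: 16.07
ee_pos: [0.6123, -0.0549, 0.1735]
eef_rot: [-3.128, -0.226, -0.003]
contact_force: [-0.2, 0.8, 0.3]
width: 1.002
gripper_force: 0.0
time: 16.73
ee_pos: [0.6104, -0.0575, 0.0722]
eef_rot: [-3.129, -0.221, 0.002]
contact_force: [-0.4, -0.4, -0.3]
width: 1.001
gripper_force: 0.0
time: 17.57
ee_pos: [0.6121, -0.0578, 0.0758]
eef_rot: [-3.13, -0.221, -0.007]
contact_force: [-0.5, 0.7, 6.3]
width: 0.558
gripper_force: 51.6
scene 218 mean [ 0.6251 -0.0572  0.1052] rect [621.4 -61.1] [69.5 32.1] 84.9
t 17.62 tcp [ 0.6121 -0.0579  0.0758] q [-0.2   0.66  1.73  0.01  0.75  1.22] w 0.562 F [-1.   0.9  5.7] grip 51.6
 turn [-0.03 -0.05  0.03]  shift(new axes) [ -4.67 -15.44  -8.21]  shift(present axes) [ -4.58 -15.48  -8.19]
```

```bash
python3 -m creep '{"jaw":[1,1,1,1,1,1,1,1,1,1],"translation":[[0,0,-0.5],[0,0,-0.8],[0,0,-0.9],[0,0,-0.9],[0,0,-0.9],[0,0,-0.9],[0,0,-0.9],[0,0,-0.9],[0,0,-0.9],[0,0,-0.6]],"angular":[[0,0,0],[0,0,0],[0,0,0],[0,0,0],[0,0,0],[0,0,0],[0,0,0],[0,0,0],[0,0,0],[0,0,0]]}'
python3 -m creep '{"jaw":[1,1,1,1,1,1,1,1,1,1],"translation":[[-0.1,-0.4,0],[-0.25,-0.83,0],[-0.25,-0.83,0],[-0.25,-0.83,0],[-0.25,-0.83,0],[-0.25,-0.83,0],[-0.25,-0.83,0],[-0.25,-0.83,0],[-0.25,-0.83,0],[-0.25,-0.83,0]],"angular":[[0,0,0],[0,0,0],[0,0,0],[0,0,0],[0,0,0],[0,0,0],[0,0,0],[0,0,0],[0,0,0],[0,0,0]]}'
python3 -m creep '{"jaw":[1,1,1,1,1,1,1,1,1,1],"translation":[[-0.25,-0.83,0],[-0.25,-0.83,0],[-0.25,-0.83,0],[-0.25,-0.83,0],[-0.25,-0.83,0],[-0.25,-0.83,0],[-0.25,-0.83,0],[-0.25,-0.83,0],[-0.15,-0.5,0],[0,0,0]],"angular":[[0,0,0],[0,0,0],[0,0,0],[0,0,0],[0,0,0],[0,0,0],[0,0,0],[0,0,0],[0,0,0],[0,0,0]]}'
python3 - <<'E'
from h import *
plan([.4772,.2352,.12],7.9,0)
c=camera("scene"); np.savez("s4.npz",**c); cv2.imwrite("pics/s4.png",cv2.resize(c["frame"][40:240,220:470],(750,600))[...,::-1])
E
```

```text
time: 18.45
ee_pos: [0.6112, -0.0585, 0.2412]
eef_rot: [-3.131, -0.221, -0.007]
contact_force: [-0.2, 0.3, -1.2]
width: 0.56
gripper_force: 51.9
time: 19.28
ee_pos: [0.5408, 0.0929, 0.2384]
eef_rot: [-3.13, -0.223, -0.002]
contact_force: [0.9, 0.3, -0.9]
width: 0.56
gripper_force: 51.9
time: 20.12
ee_pos: [0.4781, 0.2282, 0.239]
eef_rot: [-3.13, -0.225, -0.003]
contact_force: [-0.5, 0.2, -2.3]
width: 0.556
gripper_force: 51.9
t 20.12 tcp [0.4781 0.2282 0.239 ] q [0.32 0.35 1.78 0.   1.01 1.74] w 0.556 F [-0.5  0.2 -2.3] grip 51.9
 turn [-0.04 -0.02  0.06]  shift(new axes) [ 0.   -0.35  5.95]  shift(present axes) [-0.01 -0.33  5.95]
```

View pics/s4.png

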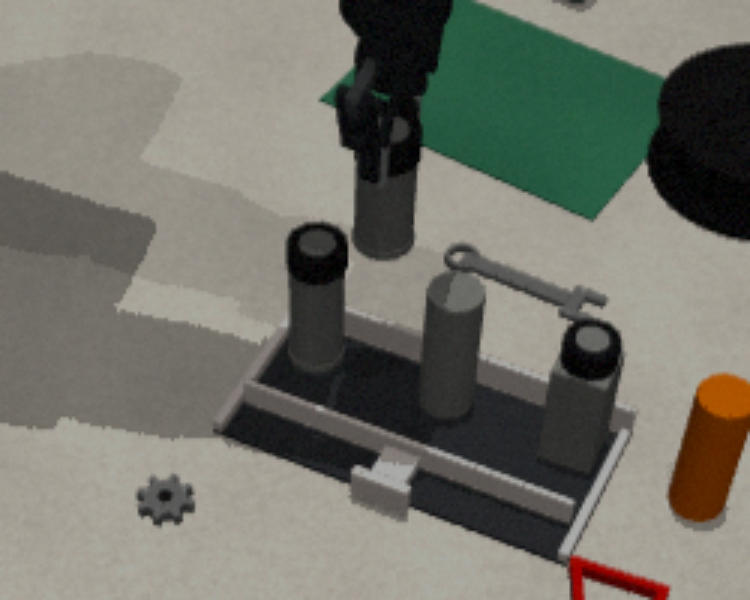

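The can hangs upright above the row at (385,190), between tall_round and tall_plain. I'll measure its axis against the neighbours in the same camera, so the calibration bias cancels.

```bash
cat >> h.py <<'E'
from scipy.optimize import least_squares
def axis_fit(S,x,y,zlo,zhi,r,rad=.045):
    """centre of a vertical cylinder of radius r from visible points"""
    m=(np.hypot(S[...,0]-x,S[...,1]-y)<rad)&(S[...,2]>zlo)&(S[...,2]<zhi); P=S[m]
    q=least_squares(lambda c:np.hypot(P[:,0]-c[0],P[:,1]-c[1])-r,[x,y],loss='soft_l1',f_scale=.001)
    return q.x,m.sum(),np.median(np.abs(q.fun))
E
python3 - <<'E'
from h import *
S=cloud(dict(np.load("s4.npz")))
a=np.radians(7.9); ex=np.array([np.cos(a),np.sin(a)]); ey=np.array([-ex[1],ex[0]])
for n,x,y,lo,hi,r in [("tround",.42,.226,.04,.1,.0225),("tplain",.537,.243,.03,.12,.023),("canlow",.478,.23,.18,.205,.0225),("canhi",.478,.23,.205,.23,.0225)]:
    c,k,e=axis_fit(S,x,y,lo,hi,r); print(n,c.round(4),k,round(e,4),"lane",(c@ex).round(4),(c@ey).round(4))
m=(np.hypot(S[...,0]-.478,S[...,1]-.23)<.04)&(S[...,2]>.15); print("foot z",np.percentile(S[m][:,2],[0.5,2]))
E
```

```text
tround [0.4182 0.2277] 333 0.0008 lane 0.4455 0.1681
tplain [0.5365 0.2458] 522 0.0011 lane 0.5652 0.1698
canlow [0.4778 0.2285] 168 0.001 lane 0.5047 0.1607
canhi [0.4779 0.2283] 180 0.0009 lane 0.5048 0.1605
foot z [0.16427203 0.1691474 ]
```

```bash
python3 -m creep '{"jaw":[1,1,1,1,1,1,1,1,1,1,1,1],"translation":[[0.03,-0.4,0],[0,0,0],[0,0,0.7],[0,0,0.8],[0,0,0.8],[0,0,0.8],[0,0,0.8],[0,0,0.8],[0,0,0.8],[0,0,0.8],[0,0,0.7],[0,0,0.3]],"angular":[[0,0,0.04],[0,0,0],[0,0,0],[0,0,0],[0,0,0],[0,0,0],[0,0,0],[0,0,0],[0,0,0],[0,0,0],[0,0,0],[0,0,0]]}'
python3 -m creep '{"jaw":[1,1,1,1,1],"translation":[[0,0,0.15],[0,0,0.07],[0,0,0.05],[0,0,0],[0,0,0]],"angular":[[0,0,0],[0,0,0],[0,0,0],[0,0,0],[0,0,0]]}'
python3 - <<'E'
from h import *
plan([.4772,.2352,.078],7.9,0)
E
```

```text
time: 21.17
ee_pos: [0.4795, 0.234, 0.0917]
eef_rot: [-3.131, -0.213, -0.001]
contact_force: [-0.4, 0.1, -1.4]
width: 0.557
gripper_force: 51.9
time: 21.58
ee_pos: [0.4801, 0.2348, 0.0886]
eef_rot: [-3.13, -0.214, -0.006]
contact_force: [0.5, 0.5, -1.6]
width: 0.558
gripper_force: 51.9
t 21.58 tcp [0.4801 0.2348 0.0886] q [0.33 0.56 1.92 0.   0.66 1.76] w 0.558 F [ 0.5  0.5 -1.6] grip 51.9
 turn [-0.04 -0.04 -0.01]  shift(new axes) [-0.14 -0.04  0.53]  shift(present axes) [-0.14 -0.04  0.53]
```

```bash
python3 -m creep '{"jaw":[1,1,1,1,1,1],"translation":[[-0.1,-0.02,0.15],[0,0,0.1],[0,0,0.07],[0,0,0.05],[0,0,0],[0,0,0]],"angular":[[0,0,0],[0,0,0],[0,0,0],[0,0,0],[0,0,0],[0,0,0]]}'
python3 -m creep '{"jaw":[1,1,1,1],"translation":[[0,0,0.05],[0,0,0.05],[0,0,0.05],[0,0,0]],"angular":[[0,0,0],[0,0,0],[0,0,0],[0,0,0]]}'
python3 - <<'E'
from h import *
plan([.4772,.2352,.078],7.9,0)
E
```

```text
time: 22.08
ee_pos: [0.4778, 0.2349, 0.0806]
eef_rot: [-3.131, -0.214, -0.004]
contact_force: [0.0, 0.3, -1.5]
width: 0.555
gripper_force: 51.9
time: 22.42
ee_pos: [0.4786, 0.2352, 0.0797]
eef_rot: [-3.13, -0.214, -0.009]
contact_force: [-4.1, -0.5, 23.1]
width: 0.559
gripper_force: 54.1
t 22.42 tcp [0.4786 0.2352 0.0797] q [0.33 0.57 1.93 0.   0.63 1.76] w 0.559 F [-4.1 -0.5 23.1] grip 54.1
 turn [-0.04 -0.06 -0.01]  shift(new axes) [-0.07 -0.01  0.08]  shift(present axes) [-0.07 -0.01  0.08]
```

Contact with the floor. Relieve slightly, open, retreat up, and measure.

```bash
python3 -m creep '{"jaw":[1,0.5,0,0,0,0,0,0],"translation":[[0,0,-0.1],[0,0,0],[0,0,0],[0,0,0],[0,0,0],[0,0,0],[0,0,0],[0,0,0]],"angular":[[0,0,0],[0,0,0],[0,0,0],[0,0,0],[0,0,0],[0,0,0],[0,0,0],[0,0,0]]}'
python3 -m creep '{"jaw":[0,0,0,0,0,0,0,0,0,0],"translation":[[0,0,-0.3],[0,0,-0.6],[0,0,-0.9],[0,0,-0.9],[0,0,-0.95],[0,0,-0.95],[0,0,-0.95],[0,0,-0.95],[0,0,-0.95],[0,0,-0.5]],"angular":[[0,0,0],[0,0,0],[0,0,0],[0,0,0],[0,0,0],[0,0,0],[0,0,0],[0,0,0],[0,0,0],[0,0,0]]}'
python3 - <<'E'
from h import *
S=cloud(camera("scene"))
a=np.radians(7.9); ex=np.array([np.cos(a),np.sin(a)]); ey=np.array([-ex[1],ex[0]])
for n,x,y,lo,hi,r in [("tround",.42,.226,.04,.1,.0225),("tplain",.537,.243,.03,.12,.023),("can",.478,.235,.04,.08,.0225)]:
    c,k,e=axis_fit(S,x,y,lo,hi,r); print(n,c.round(4),k,round(e,4),"lane",(c@ex).round(4),(c@ey).round(4))
standing(.478,.235,.1,.118,names=("scene",))
# square: approach pose; axis a yaw
c0,yaw=np.array([.5685,-.2732]),57.5-90
av=-np.array([np.cos(np.radians(yaw)),np.sin(np.radians(yaw))]); print("a",av,"yaw",np.degrees(np.arctan2(av[1],av[0])))
g=c0+.0085*av; print(g)
for y in (np.degrees(np.arctan2(av[1],av[0])),): plan([*g,.12],y,0,True); plan([*g,.026],y,-45,True)
E
```

```text
time: 23.08
ee_pos: [0.4778, 0.2349, 0.0795]
eef_rot: [-3.131, -0.214, -0.004]
contact_force: [-0.8, -0.2, 0.0]
width: 1.001
gripper_force: 0.0
time: 23.92
ee_pos: [0.4777, 0.2344, 0.2412]
eef_rot: [-3.13, -0.214, -0.009]
contact_force: [0.1, -0.3, -0.1]
width: 1.001
gripper_force: 0.0
tround [0.4185 0.2279] 338 0.001 lane 0.4458 0.1682
tplain [0.5346 0.245 ] 667 0.0018 lane 0.5632 0.1692
can [0.4764 0.2353] 292 0.0017 lane 0.5042 0.1675
scene 335 mean [0.4759 0.2305 0.1086] rect [479.5 234. ] [91.7 51. ] 0.6
a [-0.84339145  0.53729961] yaw 147.5
[ 0.56133117 -0.26863295]
t 24.02 tcp [0.4778 0.2344 0.2402] q [0.33 0.35 1.78 0.   1.01 1.76] w 1.004 F [-0.6 -0.8  0.2] grip 0.0
 turn [  0.05  -0.07 -23.28]  shift(new axes) [-17.04 -18.97   6.96]  shift(present axes) [ 0.67 25.51  6.86]
t 24.02 tcp [0.4778 0.2344 0.2402] q [0.33 0.35 1.78 0.   1.01 1.76] w 1.004 F [-0.6 -0.8  0.2] grip 0.0
 turn [ -8.98  -3.39 -21.82]  shift(new axes) [ -4.47 -18.97  20.57]  shift(present axes) [ 1.15 25.97 11.28]
```

Round can is in its gap: lane x 0.504 against a midpoint of 0.5045, y within about 1.5 mm of the row. Next, the square can. I'll pick it with a 20° outward tilt, to avoid the joint-5 limit, and stand it with the tool pointing inward.

```bash
python3 -m creep '{"jaw":[0,0,0,0,0,0,0,0,0,0,0,0],"translation":[[0,0.5,0],[0.02,0.98,0],[0.02,0.98,0],[0.02,0.98,0],[0.02,0.98,0],[0.02,0.98,0],[0.02,0.98,0],[0.02,0.98,0],[0.02,0.98,0],[0.02,0.98,0],[0.02,0.98,0],[0.02,0.98,0]],"angular":[[0,0,0],[0,0,0],[0,0,0],[0,0,0],[0,0,0],[0,0,0],[0,0,0],[0,0,0],[0,0,0],[0,0,0],[0,0,0],[0,0,0]]}'
python3 -m creep '{"jaw":[0,0,0,0,0,0,0,0,0,0,0,0],"translation":[[0.02,0.98,0],[0.02,0.98,0],[0.02,0.98,0],[0.02,0.98,0],[0.02,0.98,0],[0.02,0.98,0],[0.02,0.98,0],[0.02,0.98,0],[0.02,0.98,0],[0.02,0.98,0],[0.02,0.98,0],[0.02,0.98,0]],"angular":[[0,0,0],[0,0,0],[0,0,0],[0,0,0],[0,0,0],[0,0,0],[0,0,0],[0,0,0],[0,0,0],[0,0,0],[0,0,0],[0,0,0]]}'
python3 -m creep '{"jaw":[0,0,0,0,0,0,0,0,0,0,0],"translation":[[0,0,0],[0,0,0],[0,0,0],[0,0,0],[0,0,0],[0,0,0],[0,0,0],[0,0,0],[0,0,0],[0,0,0],[0,0,0]],"angular":[[0,0,0.96],[0,0,0.96],[0,0,0.96],[0,0,0.96],[0,0,0.96],[0,0,0.96],[0,0,0.96],[0,0.85,0],[0,0.85,0],[0,0.85,0],[0,0.8,0]]}'
python3 - <<'E'
from h import *
plan([.558,-.2665,.026],-32.5,20,True)
W=cloud(camera("top")); P=W[200:300,400:490].reshape(-1,3); P=P[(P[:,2]>.03)&(P[:,2]<.055)]; print(len(P),cv2.minAreaRect((P[:,:2]*1000).astype(np.float32)))
S=cloud(camera("scene")); P=S[290:375,215:280].reshape(-1,3); P=P[(P[:,2]>.03)&(P[:,2]<.055)]; print(len(P),cv2.minAreaRect((P[:,:2]*1000).astype(np.float32)))
E
```

```text
time: 25.02
ee_pos: [0.5119, 0.0098, 0.2364]
eef_rot: [-3.13, -0.214, -0.001]
contact_force: [1.9, 0.6, -0.5]
width: 1.0
gripper_force: 0.0
time: 26.02
ee_pos: [0.5485, -0.2224, 0.2353]
eef_rot: [-3.129, -0.214, -0.001]
contact_force: [0.4, 0.7, -0.8]
width: 1.003
gripper_force: 0.0
time: 26.93
ee_pos: [0.5484, -0.2213, 0.2357]
eef_rot: [2.883, -0.841, 0.516]
contact_force: [0.4, -0.4, 0.6]
width: 0.999
gripper_force: 0.0
t 26.93 tcp [ 0.5484 -0.2213  0.2357] q [-0.48  0.33  1.86 -0.04  0.59  1.69] w 0.999 F [ 0.4 -0.4  0.6] grip 0.0
 turn [-0.04 -0.04 -0.01]  shift(new axes) [-2.06  1.65 11.36]  shift(present axes) [-2.11  1.7  11.34]
1 ((616.8547973632812, -295.1155090332031), (0.0, 0.0), 0.0)
1155 ((571.43505859375, -274.5301513671875), (46.07111740112305, 108.5294418334961), 57.39529037475586)
```

```bash
python3 -m creep '{"jaw":[0,0,0,0,0,0,0,0,0,0],"translation":[[-0.7,0.56,0],[-0.7,0.56,0],[-0.6,0.56,0],[0,0,0.8],[0,0,0.95],[0,0,0.95],[0,0,0.95],[0,0,0.95],[0,0,0.95],[0,0,0.95]],"angular":[[0,-0.04,0],[0,0,0],[0,0,0],[0,0,0],[0,0,0],[0,0,0],[0,0,0],[0,0,0],[0,0,0],[0,0,0]]}'
python3 - <<'E'
from h import *
plan([.5595,-.2672,.026],-32.5,20,True)
E
```

```text
time: 27.87
ee_pos: [0.5371, -0.253, 0.0989]
eef_rot: [2.888, -0.843, 0.502]
contact_force: [0.4, 0.6, 0.1]
width: 0.998
gripper_force: 0.0
t 27.87 tcp [ 0.5371 -0.253   0.0989] q [-0.55  0.54  1.99 -0.    0.27  1.59] w 0.998 F [0.4 0.6 0.1] grip 0.0
 turn [-0.04  0.06 -0.02]  shift(new axes) [-0.   -0.    4.83]  shift(present axes) [0.03 0.02 4.83]
```

```bash
python3 -m creep '{"jaw":[0,0,0,0,0,0,0,0],"translation":[[0,0,0.8],[0,0,0.8],[0,0,0.8],[0,0,0.7],[0,0,0.7],[0,0,0.6],[0,0,0.4],[0,0,0]],"angular":[[0,0,0],[0,0,0],[0,0,0],[0,0,0],[0,0,0],[0,0,0],[0,0,0],[0,0,0]]}'
python3 - <<'E'
from h import *
plan([.5595,-.2672,.026],-32.5,20,True)
E
```

```text
time: 28.53
ee_pos: [0.5645, -0.2697, 0.0086]
eef_rot: [2.888, -0.843, 0.503]
contact_force: [-0.4, 0.2, -0.1]
width: 0.997
gripper_force: 0.0
t 28.53 tcp [ 0.5645 -0.2697  0.0086] q [-0.55  0.73  1.95 -0.01  0.12  1.6 ] w 0.997 F [-0.4  0.2 -0.1] grip 0.0
 turn [-0.04  0.06 -0.02]  shift(new axes) [0.04 0.03 0.03]  shift(present axes) [0.04 0.03 0.03]
```

```bash
python3 -m creep '{"jaw":[1,1,1,1,1,1,1,1,1,1,1,1],"translation":[[0,0,0],[0,0,0],[0,0,0],[0,0,0],[0,0,0],[0,0,0],[0,0,0],[0,0,0],[0,0,0],[0,0,0],[0,0,0],[0,0,0]],"angular":[[0,0,0],[0,0,0],[0,0,0],[0,0,0],[0,0,0],[0,0,0],[0,0,0],[0,0,0],[0,0,0],[0,0,0],[0,0,0],[0,0,0]]}' 60
python3 -m creep '{"jaw":[1,1,1,1,1,1,1,1],"translation":[[0.1,0,-0.3],[0.3,0,-0.8],[0.34,0,-0.94],[0.34,0,-0.94],[0.34,0,-0.94],[0.34,0,-0.94],[0.34,0,-0.94],[0.2,0,-0.5]],"angular":[[0,0,0],[0,0,0],[0,0,0],[0,0,0],[0,0,0],[0,0,0],[0,0,0],[0,0,0]]}'
python3 -m creep '{"jaw":[1,1,1,1,1,1,1,1,1,1],"translation":[[0,0,0],[0,0,0],[0,0,0],[0,0,0],[0,0,0],[0,0,0],[0,0,0],[0,0,0],[0,0,0],[0,0,0]],"angular":[[0,-0.9,0],[0,-0.9,0],[0,-0.9,0],[0,-0.9,0],[0,-0.9,0],[0,-0.9,0],[0,-0.9,0],[0,-0.9,0],[0,-0.9,0],[0,-0.9,0]]}'
python3 - <<'E'
from h import *
plan([.57,-.23,.15],-32.5,-70,True)
E
```

```text
time: 29.53
ee_pos: [0.565, -0.2695, 0.0116]
eef_rot: [2.886, -0.842, 0.509]
contact_force: [-3.0, 1.6, 7.4]
width: 0.529
gripper_force: 61.8
time: 30.2
ee_pos: [0.5652, -0.2704, 0.1476]
eef_rot: [2.886, -0.842, 0.511]
contact_force: [0.0, -0.1, -1.2]
width: 0.529
gripper_force: 61.4
time: 31.03
ee_pos: [0.565, -0.2703, 0.1457]
eef_rot: [-2.736, 0.795, 0.844]
contact_force: [-0.5, 0.3, -1.2]
width: 0.531
gripper_force: 61.3
t 31.03 tcp [ 0.565  -0.2703  0.1457] q [-0.56  0.82  1.26  0.01  1.66  1.58] w 0.531 F [-0.5  0.3 -1.2] grip 61.3
 turn [-0.03 -5.94  0.04]  shift(new axes) [-0.5  -1.83  1.7 ]  shift(present axes) [-1.39 -1.83  1.1 ]
```

```bash
python3 -m creep '{"jaw":[1,1,1,1,1,1,1],"translation":[[0,0,0],[0,0,0],[0,0,0],[0,0,0],[0,0,0],[0,0,0],[0,0,0]],"angular":[[0,-0.9,0],[0,-0.9,0],[0,-0.9,0],[0,-0.9,0],[0,-0.9,0],[0,-0.9,0],[0,-0.54,0]]}'
python3 - <<'E'
from h import *
plan([.52,-.13,.09],-32.5,-70,True)
W=cloud(dict(np.load("top0.npz")));print("nut",W[338,405],"stand",W[228,515])
E
```

```text
time: 31.62
ee_pos: [0.5649, -0.2703, 0.144]
eef_rot: [-2.243, 0.649, 1.573]
contact_force: [-0.6, 0.0, -1.3]
width: 0.53
gripper_force: 61.3
t 31.62 tcp [ 0.5649 -0.2703  0.144 ] q [-0.56  1.1   0.97  0.02  2.3   1.58] w 0.53 F [-0.6  0.  -1.3] grip 61.3
 turn [-0.01  0.03  0.04]  shift(new axes) [ 0.6  -4.71  7.19]  shift(present axes) [ 0.64 -4.7   7.2 ]
nut [ 0.4044877  -0.19142319  0.01238372] stand [ 0.63843815 -0.43757625  0.00524841]
```

```bash
python3 -m creep '{"jaw":[1,1,1,1,1,1,1,1,1,1],"translation":[[0.07,-0.52,0.8],[0.07,-0.52,0.8],[0.07,-0.52,0.8],[0.07,-0.52,0.8],[0.07,-0.52,0.8],[0.07,-0.52,0.8],[0.07,-0.52,0.8],[0.07,-0.52,0.8],[0.07,-0.52,0.8],[0,0,0]],"angular":[[0,0,0],[0,0,0],[0,0,0],[0,0,0],[0,0,0],[0,0,0],[0,0,0],[0,0,0],[0,0,0],[0,0,0]]}'
python3 - <<'E'
from h import *
plan([.52,-.13,.068],-32.5,-70,True)
c=camera("scene"); S=cloud(c); m=(np.hypot(S[...,0]-.52,S[...,1]+.13)<.05)&(S[...,2]>.0)
v,u=np.where(m); P=S[m]; print(u.min(),u.max(),v.min(),v.max()); 
cv2.imwrite("pics/s5.png",cv2.resize(c["frame"][150:350,180:430],(750,600))[...,::-1])
E
```

```text
time: 32.45
ee_pos: [0.504, -0.1182, 0.0833]
eef_rot: [-2.248, 0.649, 1.569]
contact_force: [-0.8, 0.6, -1.2]
width: 0.529
gripper_force: 61.4
t 32.45 tcp [ 0.504  -0.1182  0.0833] q [-0.42  1.02  1.38  0.14  1.95  1.67] w 0.529 F [-0.8  0.6 -1.2] grip 61.4
 turn [ 0.   -0.01  0.05]  shift(new axes) [1.06 0.07 0.28]  shift(present axes) [1.06 0.07 0.28]
207 283 40 131
```

View pics/s5.png

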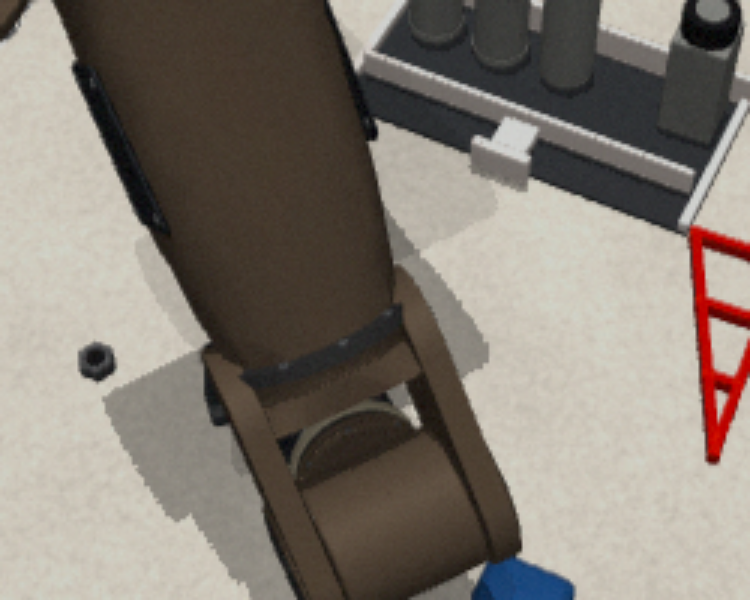

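The can is hidden under the forearm, so I'll lower by kinematics and watch the force.

```bash
python3 -m creep '{"jaw":[1,1,1,1],"translation":[[0.5,0,0.18],[0.38,0,0.14],[0.09,0,0.03],[0,0,0]],"angular":[[0,0,0.05],[0,0,0],[0,0,0],[0,0,0]]}'
python3 -m creep '{"jaw":[1,1,1,1],"translation":[[0.05,0,0.02],[0.05,0,0.02],[0.05,0,0.02],[0,0,0]],"angular":[[0,0,0],[0,0,0],[0,0,0],[0,0,0]]}'
```

```text
time: 32.83
ee_pos: [0.505, -0.1214, 0.062]
eef_rot: [-2.247, 0.658, 1.569]
contact_force: [0.0, -0.6, -1.3]
width: 0.533
gripper_force: 61.4
time: 33.17
ee_pos: [0.5051, -0.1209, 0.0598]
eef_rot: [-2.249, 0.658, 1.568]
contact_force: [-0.4, 0.4, -0.8]
width: 0.535
gripper_force: 61.4
```

```bash
python3 -m creep '{"jaw":[1,1,1],"translation":[[0.05,0,0.02],[0.05,0,0.02],[0,0,0]],"angular":[[0,0,0],[0,0,0],[0,0,0]]}'; python3 -c "
from h import *
plan([.52,-.13,.065],-32.5,-70,True)"
```

```text
time: 33.42
ee_pos: [0.5052, -0.1209, 0.0586]
eef_rot: [-2.248, 0.657, 1.568]
contact_force: [1.4, -1.0, 5.9]
width: 0.533
gripper_force: 61.8
t 33.42 tcp [ 0.5052 -0.1209  0.0586] q [-0.43  1.06  1.37  0.14  1.93  1.67] w 0.533 F [ 1.4 -1.   5.9] grip 61.8
 turn [-0.02 -0.03 -0.  ]  shift(new axes) [-0.01 -0.01  0.03]  shift(present axes) [-0.01 -0.01  0.03]
```

```bash
python3 -m creep '{"jaw":[0.5,0,0,0,0,0,0],"translation":[[0,0,0],[0,0,0],[0,0,0],[0,0,0],[0,0,0],[0,0,0],[0,0,0]],"angular":[[0,0,0],[0,0,0],[0,0,0],[0,0,0],[0,0,0],[0,0,0],[0,0,0]]}'
python3 -m creep '{"jaw":[0,0,0,0,0,0,0,0,0,0],"translation":[[0,0,-0.3],[0,0,-0.7],[0,0,-0.9],[0,0,-0.9],[0,0,-0.9],[0,0,-0.9],[-0.5,0,-0.7],[-0.9,0,-0.2],[-0.9,0,-0.2],[-0.9,0,-0.2]],"angular":[[0,0,0],[0,0,0],[0,0,0],[0,0,0],[0,0,0],[0,0,0],[0,0,0],[0,0,0],[0,0,0],[0,0,0]]}'
python3 -m creep '{"jaw":[0,0,0,0,0,0,0,0,0,0,0,0],"translation":[[0,0,0],[0,0,0],[0,0,0],[0,0,0],[0,0,0],[0,0,0],[0,0,0],[0,0,0],[0,0,0],[0,0,0],[0,0,0],[0,0,0]],"angular":[[0,0.97,0],[0,0.97,0],[0,0.97,0],[0,0.97,0],[0,0.97,0],[0,0.97,0],[0,0.97,0],[0,0.97,0],[0,0.97,0],[0,0.97,0],[0,0.97,0],[0,0.97,0]]}'
python3 - <<'E'
from h import *
standing(.517,-.128); plan([.517,-.128,.2],-32.5,0)
S=cloud(camera("scene")); m=(np.hypot(S[...,0]-.517,S[...,1]+.128)<.05)&(S[...,2]>.05)&(S[...,2]<.1); P=S[m]; print(m.sum(),cv2.minAreaRect((P[:,:2]*1000).astype(np.float32)))
W=cloud(camera("top")); m=(np.hypot(W[...,0]-.517,W[...,1]+.128)<.05)&(W[...,2]>.075)&(W[...,2]<.12); P=W[m]; print(m.sum(),cv2.minAreaRect((P[:,:2]*1000).astype(np.float32)))
E
```

```text
time: 34.0
ee_pos: [0.505, -0.1208, 0.0576]
eef_rot: [-2.249, 0.658, 1.568]
contact_force: [-0.4, -0.5, -0.0]
width: 0.999
gripper_force: 0.0
time: 34.83
ee_pos: [0.5796, -0.1685, 0.1597]
eef_rot: [-2.248, 0.658, 1.569]
contact_force: [0.4, -0.0, -0.8]
width: 1.004
gripper_force: 0.0
time: 35.83
ee_pos: [0.5795, -0.1683, 0.1603]
eef_rot: [3.014, -0.881, 0.012]
contact_force: [1.4, -0.8, -1.5]
width: 1.002
gripper_force: 0.0
scene 196 mean [ 0.5271 -0.1334  0.1036] rect [ 522.7 -131.2] [36.2 35.8] 27.9
top 66 mean [ 0.5165 -0.1113  0.105 ] rect [ 515.2 -110. ] [12.5 21.4] 65.1
t 35.93 tcp [ 0.5782 -0.1672  0.1603] q [-0.39  0.53  1.7  -0.    0.91  1.75] w 0.999 F [0.6 0.9 0.2] grip 0.0
 turn [-0.   -0.04 -0.01]  shift(new axes) [-3.63 -0.01 -1.98]  shift(present axes) [-3.63 -0.01 -2.  ]
371 ((524.9653930664062, -133.32664489746094), (47.23151779174805, 33.0882453918457), 54.82051467895508)
157 ((518.3118896484375, -111.35091400146484), (16.566650390625, 35.64828872680664), 62.128936767578125)
```

```bash
python3 -m creep '{"jaw":[0,0,0,0,0,0,0,0,0,0,0],"translation":[[-0.7,0,0],[-0.75,0,0],[-0.75,0,0],[-0.7,0,0],[-0.65,0,0],[0,0,0.7],[0,0,0.9],[0,0,0.9],[0,0,0.9],[0,0,0.7],[0,0,0.43]],"angular":[[0,-0.04,0],[0,0,0],[0,0,0],[0,0,0],[0,0,0],[0,0,0],[0,0,0],[0,0,0],[0,0,0],[0,0,0],[0,0,0]]}'
python3 -m creep '{"jaw":[1,1,1,1,1,1,1,1,1,1],"translation":[[0,0,0],[0,0,0],[0,0,0],[0,0,0],[0,0,0],[0,0,0],[0,0,0],[0,0,0],[0,0,0],[0,0,0]],"angular":[[0,0,0],[0,0,0],[0,0,0],[0,0,0],[0,0,0],[0,0,0],[0,0,0],[0,0,0],[0,0,0],[0,0,0]]}' 50
python3 -m creep '{"jaw":[1,1,1,1,1,1,1,1,1,1,1],"translation":[[0,0,-0.5],[0,0,-0.9],[0,0,-0.9],[0,0,-0.9],[0,0,-0.9],[0,0,-0.9],[0,0,-0.9],[0,0,-0.9],[0,0,-0.9],[0,0,-0.9],[0,0,0]],"angular":[[0,0,0],[0,0,0],[0,0,0],[0,0,-0.8],[0,0,-0.85],[0,0,-0.85],[0,0,-0.85],[0,0,-0.85],[0,0,-0.85],[0,0,-0.85],[0,0,-0.85]]}'
python3 - <<'E'
from h import *
plan([.592,.251,.24],7.9,0)
E
```

```text
time: 36.95
ee_pos: [0.5197, -0.1304, 0.0663]
eef_rot: [-3.014, 0.882, 0.011]
contact_force: [0.9, 0.6, -0.1]
width: 1.002
gripper_force: 0.0
time: 37.78
ee_pos: [0.5203, -0.1305, 0.069]
eef_rot: [-3.015, 0.881, 0.002]
contact_force: [-0.7, -1.9, 6.4]
width: 0.522
gripper_force: 51.9
time: 38.7
ee_pos: [0.5208, -0.1305, 0.244]
eef_rot: [3.133, 0.224, 0.003]
contact_force: [0.3, 0.6, -1.0]
width: 0.517
gripper_force: 51.5
t 38.7 tcp [ 0.5208 -0.1305  0.244 ] q [-0.37  0.35  1.76  0.    1.03  1.06] w 0.517 F [ 0.3  0.6 -1. ] grip 51.5
 turn [ 0.   -0.02  0.05]  shift(new axes) [  6.15 -18.4    0.2 ]  shift(present axes) [  6.23 -18.38   0.21]
```

```bash
python3 -m creep '{"jaw":[1,1,1,1,1,1,1,1,1,1],"translation":[[0.15,-0.4,0],[0.31,-0.92,0],[0.31,-0.92,0],[0.31,-0.92,0],[0.31,-0.92,0],[0.31,-0.92,0],[0.31,-0.92,0],[0.31,-0.92,0],[0.31,-0.92,0],[0.31,-0.92,0]],"angular":[[0,0,0.05],[0,0,0],[0,0,0],[0,0,0],[0,0,0],[0,0,0],[0,0,0],[0,0,0],[0,0,0],[0,0,0]]}'
python3 -m creep '{"jaw":[1,1,1,1,1,1,1,1,1,1,1,1],"translation":[[0.31,-0.92,0],[0.31,-0.92,0],[0.31,-0.92,0],[0.31,-0.92,0],[0.31,-0.92,0],[0.31,-0.92,0],[0.31,-0.92,0],[0.31,-0.92,0],[0.31,-0.92,0],[0.31,-0.92,0],[0.1,-0.3,0],[0,0,0]],"angular":[[0,0,0],[0,0,0],[0,0,0],[0,0,0],[0,0,0],[0,0,0],[0,0,0],[0,0,0],[0,0,0],[0,0,0],[0,0,0],[0,0,0]]}'
python3 - <<'E'
from h import *
plan([.592,.251,.24],7.9,0)
c=camera("scene"); np.savez("s6.npz",**c); S=cloud(c); cv2.imwrite("pics/s6.png",cv2.resize(c["frame"][40:240,250:500],(750,600))[...,::-1])
a=np.radians(7.9); ex=np.array([np.cos(a),np.sin(a)]); ey=np.array([-ex[1],ex[0]])
c,k,e=axis_fit(S,.537,.243,.03,.12,.023); print("tplain",(c@ex).round(4),(c@ey).round(4))
for n,x,y,lo,hi in [("tsq",.649,.257,.03,.1),("can",.592,.25,.175,.215)]:
    m=(np.hypot(S[...,0]-x,S[...,1]-y)<.045)&(S[...,2]>lo)&(S[...,2]<hi);P=S[m]
    q=cv2.minAreaRect((P[:,:2]*1000).astype(np.float32));L=np.c_[P[:,:2]@ex,P[:,:2]@ey]
    print(n,m.sum(),np.round(q[0],1),np.round(q[1],1),round(q[2],1),"lane lo/hi",np.percentile(L,[1,3,97,99],axis=0).round(4).tolist(),"zmin",P[:,2].min())
m=(np.hypot(S[...,0]-.592,S[...,1]-.25)<.045)&(S[...,2]>.14);print("foot",np.percentile(S[m][:,2],[.5,2]))
E
```

```text
time: 39.53
ee_pos: [0.5549, 0.0512, 0.24]
eef_rot: [-3.133, -0.203, 0.006]
contact_force: [-0.2, -1.5, -1.3]
width: 0.526
gripper_force: 51.4
time: 40.53
ee_pos: [0.593, 0.2479, 0.2398]
eef_rot: [-3.133, -0.208, 0.006]
contact_force: [-0.5, -1.3, -1.3]
width: 0.522
gripper_force: 51.4
t 40.53 tcp [0.593  0.2479 0.2398] q [0.29 0.51 1.5  0.   1.14 1.73] w 0.522 F [-0.5 -1.3 -1.3] grip 51.4
 turn [-0.02  0.04 -0.05]  shift(new axes) [-0.03 -0.16 -0.01]  shift(present axes) [-0.03 -0.16 -0.01]
tplain 0.563 0.1693
tsq 470 [664.  255.6] [75.  36.7] 56.5 lane lo/hi [[0.6567, 0.1406], [0.6581, 0.1414], [0.7016, 0.1849], [0.7041, 0.197]] zmin 0.030067253461666832
can 346 [600.4 234.5] [62.1 32.8] 48.9 lane lo/hi [[0.5947, 0.1369], [0.5965, 0.1377], [0.64, 0.176], [0.6404, 0.179]] zmin 0.17513259126507974
foot [0.17416779 0.17915502]
```

View pics/s6.png

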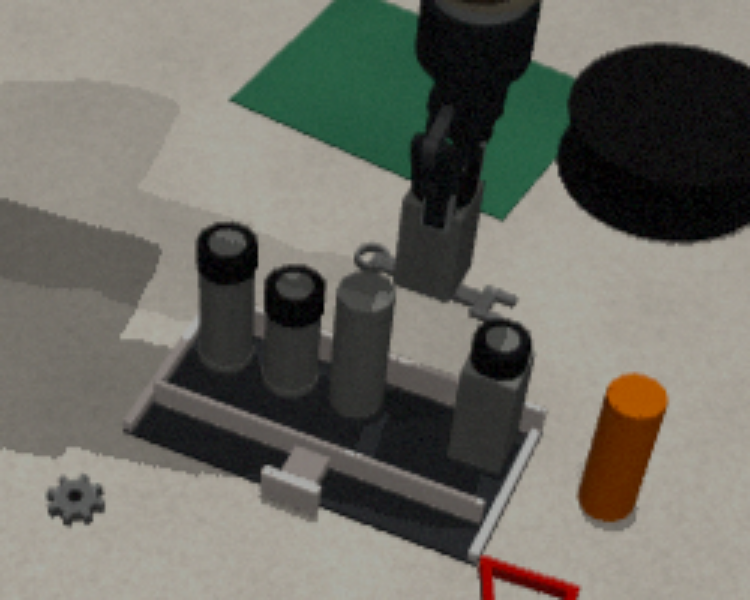

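```bash
cat >> h.py <<'E'
def sqfit(S,x,y,lo,hi,yaw0=7.9,h=.023):
    """square prism: centre+yaw from visible front (-y) and side (+x) faces"""
    m=(np.hypot(S[...,0]-x,S[...,1]-y)<.045)&(S[...,2]>lo)&(S[...,2]<hi);P=S[m][:,:2]
    def f(p):
        a=np.radians(p[2]);d=P-p[:2];u=d@[np.cos(a),np.sin(a)];v=d@[-np.sin(a),np.cos(a)]
        return np.maximum(np.abs(u),np.abs(v))-h
    q=least_squares(f,[x,y,yaw0],loss='soft_l1',f_scale=.001,x_scale=[.01,.01,5])
    return q.x,len(P),np.median(np.abs(q.fun))
E
python3 - <<'E'
from h import *
S=cloud(dict(np.load("s6.npz")))
a=np.radians(7.9); ex=np.array([np.cos(a),np.sin(a)]); ey=np.array([-ex[1],ex[0]])
for n,x,y,lo,hi in [("tsq",.649,.257,.03,.1),("can",.592,.25,.18,.205),("canhi",.592,.25,.195,.22)]:
    q,k,e=sqfit(S,x,y,lo,hi); print(n,q.round(4),k,round(e,4),"lane",(q[:2]@ex).round(4),(q[:2]@ey).round(4))
c,k,e=axis_fit(S,.477,.235,.03,.08,.0225); print("round",(c@ex).round(4),(c@ey).round(4))
E
```

```text
tsq [0.6485 0.2591 9.0791] 470 0.001 lane 0.678 0.1675
can [0.5882 0.2468 7.8616] 217 0.001 lane 0.6165 0.1637
canhi [0.5882 0.2471 7.5217] 219 0.0009 lane 0.6166 0.1639
round 0.504 0.1674
```

Held upright and square to the lane at (435,240), with round already in its gap at (292,330). I'll correct +4 mm x and +4.7 mm y, then lower.

```bash
python3 -m creep '{"jaw":[1,1,1,1,1,1,1,1,1,1,1,1],"translation":[[0.21,-0.23,0],[0,0,0],[0,0,0.6],[0,0,0.85],[0,0,0.85],[0,0,0.85],[0,0,0.85],[0,0,0.85],[0,0,0.85],[0,0,0.8],[0,0,0.7],[0,0,0.5]],"angular":[[0,0.03,0],[0,0,0],[0,0,0],[0,0,0],[0,0,0],[0,0,0],[0,0,0],[0,0,0],[0,0,0],[0,0,0],[0,0,0],[0,0,0]]}'
python3 -m creep '{"jaw":[1,1,1],"translation":[[0,0,0.1],[0,0,0],[0,0,0]],"angular":[[0,0,0],[0,0,0],[0,0,0]]}'
python3 - <<'E'
from h import *
S=cloud(camera("scene"))
a=np.radians(7.9); ex=np.array([np.cos(a),np.sin(a)]); ey=np.array([-ex[1],ex[0]])
q,k,e=sqfit(S,.592,.253,.03,.06); print(q.round(4),k,round(e,4),"lane",(q[:2]@ex).round(4),(q[:2]@ey).round(4))
plan([.5965,.2532,.070],7.9,0)
E
```

```text
time: 41.58
ee_pos: [0.5971, 0.2509, 0.0852]
eef_rot: [-3.133, -0.206, 0.001]
contact_force: [-0.0, 0.0, -1.5]
width: 0.521
gripper_force: 51.4
time: 41.83
ee_pos: [0.5977, 0.2516, 0.0851]
eef_rot: [-3.133, -0.208, -0.002]
contact_force: [0.1, -0.2, -1.6]
width: 0.521
gripper_force: 51.4
[0.591  0.2505 5.3191] 260 0.002 lane 0.6199 0.1669
t 41.88 tcp [0.5977 0.2517 0.0853] q [0.3  0.69 1.63 0.   0.82 1.73] w 0.526 F [-0.  -0.1 -1.2] grip 51.4
 turn [-0.02 -0.02 -0.05]  shift(new axes) [-0.05 -0.08  0.77]  shift(present axes) [-0.05 -0.08  0.77]
```

```bash
python3 -m creep '{"jaw":[1,1,1,1,1,1],"translation":[[0,-0.07,0.3],[0,0,0.2],[0,0,0.1],[0,0,0.05],[0,0,0],[0,0,0]],"angular":[[0,0,0],[0,0,0],[0,0,0],[0,0,0],[0,0,0],[0,0,0]]}'
python3 -m creep '{"jaw":[1,1,1,1],"translation":[[0,0,0.05],[0,0,0.05],[0,0,0],[0,0,0]],"angular":[[0,0,0],[0,0,0],[0,0,0],[0,0,0]]}'
```

```text
time: 42.38
ee_pos: [0.5975, 0.2534, 0.073]
eef_rot: [-3.132, -0.209, -0.003]
contact_force: [-3.1, -1.6, 15.2]
width: 0.52
gripper_force: 53.1
time: 42.72
ee_pos: [0.5978, 0.2534, 0.073]
eef_rot: [-3.132, -0.209, -0.006]
contact_force: [-8.8, -3.6, 30.9]
width: 0.53
gripper_force: 55.1
```

```bash
python3 -m creep '{"jaw":[1,1,0.5,0,0,0,0,0,0],"translation":[[0,0,-0.13],[0,0,0],[0,0,0],[0,0,0],[0,0,0],[0,0,0],[0,0,0],[0,0,0],[0,0,0]],"angular":[[0,0,0],[0,0,0],[0,0,0],[0,0,0],[0,0,0],[0,0,0],[0,0,0],[0,0,0],[0,0,0]]}'
python3 -m creep '{"jaw":[0,0,0,0,0,0,0,0,0],"translation":[[0,0,-0.3],[0,0,-0.6],[0,0,-0.9],[0,0,-0.9],[0,0,-0.9],[0,0,-0.9],[0,0,-0.9],[0,0,-0.9],[0,0,-0.5]],"angular":[[0,0,0],[0,0,0],[0,0,0],[0,0,0],[0,0,0],[0,0,0],[0,0,0],[0,0,0],[0,0,0]]}'
cat > chk.py <<'E'
from h import *
c=camera("scene"); S=cloud(c); np.savez("last.npz",**c)
a=np.radians(7.9); ex=np.array([np.cos(a),np.sin(a)]); ey=np.array([-ex[1],ex[0]])
for n,x,y,lo,hi,r in [("tround",.42,.226,.04,.1,.0225),("round",.477,.235,.04,.08,.0225),("tplain",.537,.243,.04,.12,.023),("sq",.593,.253,.04,.08,0),("tsq",.649,.257,.04,.1,0)]:
    q,k,e=axis_fit(S,x,y,lo,hi,r,.035) if r else sqfit(S,x,y,lo,hi)
    print(n,q.round(4),k,round(e,4),"lane",(q[:2]@ex).round(4),(q[:2]@ey).round(4))
W=cloud(camera("top")); P=W[190:360,225:270].reshape(-1,3)
for n,im in (("scene",S),("top",W)):
    for (x,y) in ((.477,.235),(.594,.252)):
        m=(np.hypot(im[...,0]-x,im[...,1]-y)<.018)&(im[...,2]>.1)&(im[...,2]<.12)
        if m.sum()>10:
            P=im[m]; w=np.linalg.lstsq(np.c_[P[:,:2],np.ones(len(P))],P[:,2],rcond=None)[0]; print(n,x,"lidz",P[:,2].mean().round(4),"slope",w[:2].round(3),m.sum())
E
python3 chk.py; python3 - <<'E'
from h import *
a=np.radians(7.9); ex=np.array([np.cos(a),np.sin(a)]); ey=np.array([-ex[1],ex[0]])
for tag,c in (("start",dict(np.load("scene0.npz"))),("now",dict(np.load("last.npz")))):
    S=cloud(c); L=np.stack([S[...,0]*ex[0]+S[...,1]*ex[1],S[...,0]*ey[0]+S[...,1]*ey[1]],-1)
    m=(np.abs(L[...,0]-.563)<.06)&(L[...,1]<.075)&(L[...,1]>.02)&(S[...,2]>.03)&(S[...,2]<.042)
    print(tag,"pad",m.sum(),np.percentile(L[m],[3,50,97],axis=0).round(4).tolist())
p=.560*ex+.015*ey; plan([*p,.2],7.9,0)
E
```

```text
time: 43.47
ee_pos: [0.597, 0.2531, 0.0718]
eef_rot: [-3.133, -0.208, -0.0]
contact_force: [0.5, -0.0, -1.1]
width: 0.998
gripper_force: 0.0
time: 44.22
ee_pos: [0.5975, 0.253, 0.2114]
eef_rot: [-3.132, -0.208, -0.006]
contact_force: [0.7, 0.4, -0.4]
width: 1.0
gripper_force: 0.0
tround [0.4185 0.2277] 325 0.0009 lane 0.4458 0.168
round [0.4783 0.2357] 213 0.0009 lane 0.5062 0.1677
tplain [0.5361 0.2455] 458 0.001 lane 0.5648 0.1695
sq [0.5921 0.2524 7.5344] 343 0.0018 lane 0.6211 0.1686
tsq [0.6399 0.2579 9.2133] 538 0.0019 lane 0.6693 0.1675
scene 0.477 lidz 0.1093 slope [-0.001 -0.004] 125
scene 0.594 lidz 0.1089 slope [-0.     0.015] 142
top 0.477 lidz 0.1096 slope [-0.007  0.002] 288
top 0.594 lidz 0.1095 slope [-0.001 -0.002] 271
start pad 89 [[0.541, 0.0372], [0.5647, 0.0421], [0.5867, 0.048]]
now pad 88 [[0.5407, 0.0367], [0.5617, 0.0419], [0.5857, 0.0495]]
t 44.32 tcp [0.5976 0.253  0.2105] q [0.3  0.54 1.52 0.   1.07 1.74] w 0.999 F [ 0.4 -0.8  0.1] grip 0.0
 turn [-0.02 -0.04 -0.05]  shift(new axes) [-3.34  7.68  0.53]  shift(present axes) [-3.3   7.69  0.49]
```

Both cans stand at lane height (lid 109 mm), upright and centred. Now the guard: pad outer face at lane y about 0.039, to be pushed to about 0.0865. Shut the jaws, move in front of the pad, and lower.

```bash
python3 -m creep '{"jaw":[1,1,1,1,1,1,1,1,1,1,1],"translation":[[-0.2,0.5,0],[-0.32,0.82,0],[-0.32,0.82,0],[-0.32,0.82,0],[-0.32,0.82,0],[-0.32,0.82,0],[-0.32,0.82,0],[-0.32,0.82,0],[-0.32,0.82,0],[-0.32,0.82,0],[-0.22,0.6,0]],"angular":[[0,0,0],[0,0,0],[0,0,0],[0,0,0],[0,0,0],[0,0,0],[0,0,0],[0,0,0],[0,0,0],[0,0,0],[0,0,0]]}'
python3 -m creep '{"jaw":[1,1,1,1,1,1,1,1,1,1,1,1],"translation":[[0,0,0.6],[0,0,0.9],[0,0,0.9],[0,0,0.9],[0,0,0.9],[0,0,0.9],[0,0,0.9],[0,0,0.9],[0,0,0.9],[0,0,0.9],[0,0,0.8],[0,0,0]],"angular":[[0,0,0],[0,0,0],[0,0,0],[0,0,0],[0,0,0],[0,0,0],[0,0,0],[0,0,0],[0,0,0],[0,0,0],[0,0,0],[0,0,0]]}'
python3 - <<'E'
from h import *
a=np.radians(7.9); ex=np.array([np.cos(a),np.sin(a)]); ey=np.array([-ex[1],ex[0]])
p=monitor.observe()["ee_pos"][:2]; print(p@ex,p@ey)
plan([*(.563*ex+.072*ey),.016],7.9,0)
E
```

```text
time: 45.23
ee_pos: [0.5529, 0.0742, 0.2065]
eef_rot: [-3.133, -0.207, 0.003]
contact_force: [-0.1, 0.4, 0.2]
width: -0.001
gripper_force: 0.0
time: 46.23
ee_pos: [0.5522, 0.0759, 0.0145]
eef_rot: [-3.133, -0.208, 0.008]
contact_force: [-0.3, 0.6, 0.1]
width: 0.001
gripper_force: 0.0
0.5573699862401174 -0.00069220268517238
t 46.23 tcp [0.5522 0.0759 0.0145] q [0.02 0.7  1.9  0.   0.55 1.45] w 0.001 F [-0.3  0.6  0.1] grip 0.0
 turn [-0.02  0.05 -0.05]  shift(new axes) [ 0.28 -3.63 -0.07]  shift(present axes) [ 0.26 -3.64 -0.07]
```

```bash
python3 -m creep '{"jaw":[1,1,1,1,1,1,1,1,1,1,1,1],"translation":[[0.15,-0.2,0],[0.1,-0.25,0],[0,-0.25,0],[0,-0.25,0],[0,-0.25,0],[0,-0.25,0],[0,-0.25,0],[0,-0.25,0],[0,-0.25,0],[0,-0.25,0],[0,-0.25,0],[0,-0.25,0]],"angular":[[0,0,0],[0,0,0],[0,0,0],[0,0,0],[0,0,0],[0,0,0],[0,0,0],[0,0,0],[0,0,0],[0,0,0],[0,0,0],[0,0,0]]}'
python3 -m creep '{"jaw":[1,1,1,1],"translation":[[0,-0.15,0],[0,-0.15,0],[0,-0.1,0],[0,0,0]],"angular":[[0,0,0],[0,0,0],[0,0,0],[0,0,0]]}'
cat > pad.py <<'E'
from h import *
a=np.radians(7.9); ex=np.array([np.cos(a),np.sin(a)]); ey=np.array([-ex[1],ex[0]])
o=monitor.observe(); p=o["ee_pos"][:2]; print("tcp lane",p@ex,p@ey,"F along y",o["contact_force"][:2]@ey)
for n in ("scene","top"):
    S=cloud(camera(n)); L=np.stack([S[...,0]*ex[0]+S[...,1]*ex[1],S[...,0]*ey[0]+S[...,1]*ey[1]],-1)
    # inner half of the rail top away from the arm: far x part
    m=(L[...,0]>.60)&(L[...,0]<.69)&(L[...,1]>.08)&(L[...,1]<.147)&(S[...,2]>.028)&(S[...,2]<.038)
    print(n,"rail",m.sum(),np.percentile(L[m][:,1],[5,50,95]).round(4) if m.sum() else "")
E
python3 pad.py
```

```text
time: 47.23
ee_pos: [0.5512, 0.136, 0.0177]
eef_rot: [-3.133, -0.208, -0.0]
contact_force: [-0.2, -0.9, -0.4]
width: -0.001
gripper_force: 0.9
time: 47.57
ee_pos: [0.5501, 0.1438, 0.0177]
eef_rot: [-3.133, -0.209, -0.001]
contact_force: [1.0, -0.3, 1.0]
width: -0.002
gripper_force: 0.0
tcp lane 0.5646870047721556 0.06684930741609037 F along y -0.4325876141958426
scene rail 195 [0.126  0.1326 0.146 ]
top rail 35 [0.1291 0.1326 0.1454]
```

```bash
python3 -m creep '{"jaw":[1,1,1,1],"translation":[[0,-0.1,0],[0,-0.1,0],[0,-0.05,0],[0,0,0]],"angular":[[0,0,0],[0,0,0],[0,0,0],[0,0,0]]}'
python3 -m creep '{"jaw":[1,1,1],"translation":[[0,-0.05,0],[0,-0.05,0],[0,0,0]],"angular":[[0,0,0],[0,0,0],[0,0,0]]}'
python3 pad.py
```

```text
time: 48.0
ee_pos: [0.5495, 0.1485, 0.0177]
eef_rot: [-3.133, -0.208, -0.001]
contact_force: [0.2, -0.6, 0.3]
width: -0.004
gripper_force: 0.1
time: 48.25
ee_pos: [0.5493, 0.1504, 0.0178]
eef_rot: [-3.133, -0.209, -0.001]
contact_force: [-0.6, -1.4, -0.4]
width: -0.002
gripper_force: 0.9
tcp lane 0.5647454881016913 0.07343988402154676 F along y -1.2819383449649178
scene rail 192 [0.1324 0.138  0.1466]
top rail 38 [0.1355 0.1389 0.1455]
```

```bash
python3 -m creep '{"jaw":[1,1,1],"translation":[[0,-0.05,0],[0,-0.05,0],[0,0,0]],"angular":[[0,0,0],[0,0,0],[0,0,0]]}'
python3 -m creep '{"jaw":[1,1,1],"translation":[[0,-0.05,0],[0,-0.05,0],[0,0,0]],"angular":[[0,0,0],[0,0,0],[0,0,0]]}'
python3 pad.py
```

```text
time: 48.6
ee_pos: [0.5492, 0.1508, 0.0178]
eef_rot: [-3.134, -0.209, -0.0]
contact_force: [2.1, -17.0, 0.1]
width: -0.001
gripper_force: 8.6
time: 48.85
ee_pos: [0.5492, 0.1511, 0.0178]
eef_rot: [3.133, 0.209, -0.0]
contact_force: [2.7, -32.9, 0.4]
width: -0.0
gripper_force: 16.3
tcp lane 0.5647347412850794 0.07423028706316401 F along y -32.996403598338446
scene rail 183 [0.1329 0.1379 0.1462]
top rail 38 [0.1357 0.1392 0.1453]
```

Hard stop: force rises with no further motion, so the rail is home. Back off, lift clear, and check.

```bash
python3 -m creep '{"jaw":[1,1,1,1,1,1,1,1,1,1,1,1],"translation":[[0,0.2,0],[0,0.5,0],[0,0.6,0],[0,0.6,0],[0,0.3,-0.6],[0,0,-0.9],[0,0,-0.9],[0,0,-0.9],[0,0,-0.9],[0,0,-0.9],[0,0,-0.9],[0,0,-0.5]],"angular":[[0,0,0],[0,0,0],[0,0,0],[0,0,0],[0,0,0],[0,0,0],[0,0,0],[0,0,0],[0,0,0],[0,0,0],[0,0,0],[0,0,0]]}'
python3 pad.py; python3 chk.py
python3 - <<'E'
import numpy as np,cv2
c=np.load("last.npz"); cv2.imwrite("pics/s7.png",cv2.resize(c["frame"][90:390,100:500],(800,600))[...,::-1])
E
```

```text
time: 49.95
ee_pos: [0.5551, 0.1102, 0.1505]
eef_rot: [-3.133, -0.208, -0.005]
contact_force: [-0.0, -0.2, 0.0]
width: -0.003
gripper_force: 0.0
tcp lane 0.5649301031525932 0.0328691417949374 F along y -0.2075504161522848
scene rail 182 [0.132  0.1379 0.1465]
top rail 0 
tround [0.4183 0.2281] 335 0.0009 lane 0.4456 0.1684
round [0.4814 0.2263] 2 0.0 lane 0.508 0.158
tplain [0.5361 0.2455] 448 0.001 lane 0.5648 0.1695
sq [0.592  0.2522 5.2333] 338 0.0021 lane 0.621 0.1684
tsq [0.6401 0.2576 8.251 ] 547 0.0019 lane 0.6695 0.1672
scene 0.594 lidz 0.1094 slope [-0.001 -0.   ] 133
```

View pics/s7.png

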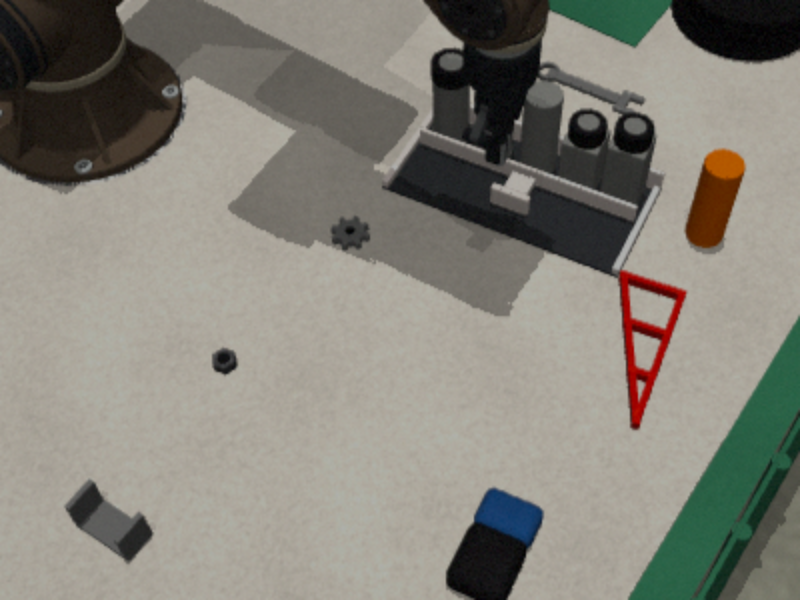

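The guard is home against the row (pad at (515,190)), tall_round, tall_plain, the square can and tall_square are visibly standing, and the exhibits look unmoved. The round can is hidden behind the gripper; it was measured upright before the push.

```bash
python3 -c "
from bench import finish_job
print(finish_job())"
```

```text
the job is handed in; nothing more can be done
None
```

I handed the job in at about 50 s: both canisters stand in their gaps and the guard rail is pushed home against its stop, but the gripper hid the round one in the last picture, so it was last measured upright before the push, and no verdict came back.

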